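# Drain grinding balls through a spring-shut trap hopper

## Robot

A 7-joint arm with a two-finger parallel gripper is mounted at the origin on the work surface. World frame = base frame: x ahead of the robot, y to its left, z up, the work surface at z = 0. Lengths are in m, angles in rad, forces in N, time in s.
With the tool pointing down it reaches from about 0.35 to 0.9 m from the base axis. Payload 8.1 kg.
Tool frame: the origin (TCP) lies at the very end of the fingers, on their centre line; the grasp point (between the pads) lies grip_point_offset behind it (grip_point_offset is the distance from the TCP to the grasp point, in m); z points along the fingers, y is the line along which they close (so a half turn about z gives the same grasp; the last joint's range is limited). The gripper opens to 85 mm and grips with 20 to 120 N. Pads are 22 mm wide; open, the fingers measure 114 mm over their backs; the gripper's body (76 mm by 85 mm) begins 54 mm behind the grasp point. The pads swing forward as they close: fully open they stand 13 mm farther back than shut.
Start: joints at [1.091, 0.434, 0.025, 1.573, -0.012, 1.134, -0.075], TCP at [0.23, -0.581, 0.201] pointing down, gripper open.
Joint ranges: [-2.62, 2.62], [-0.44, 2.09], [-1.27, 1.32], [0.08, 2.57], [-1.32, 4.46], [0.12, 2], [-2.74, 2.74]. Speed limits (rad/s): [2.22, 2.22, 3.01, 3.01, 3.14, 3.14, 3.14].

## Interface

Orientations are given as a 3x3 rotation matrix whose columns are the frame's x, y, z axes.
In Python, from rig import get_obs, read_camera, sign_off, cut_out, tip_of, grip_point_offset gives the robot as it stands.
- The arm moves only by the shell command python3 -m inch 'ROWS' [OPENING] [FORCE]. ROWS is JSON, a list of rows, each an object with "slide": the shift along the world's x, y, z each as a share of 400 mm, from -1 to 1, a list of three; "rotation": the turn, a rotation vector about the world's x, y, z each as a share of 60 degrees, from -1 to 1, a list of three. In form: [{"slide": [dx, dy, dz], "rotation": [rx, ry, rz]}, ...]. A call has 1 to 5 rows; each row is the pose to reach, as a shift and turn from the pose commanded when the call began; what a row does not reach only later rows make up. A row lasts 1/8 s, in which the tool goes at most 62.5 mm and 10.7 degrees, less where a joint would pass 70% of its speed; a pose out of reach is approached as far as the arm can. A call with a number of a shift or a turn outside -1 to 1 is refused whole. A call with a gripper value outside its range is refused whole. OPENING is the opening, from 0 (shut) to 1 (fully open), set as the call begins (- or left out, the last holds). The fingers move at their own pace and stop on an object; FORCE is the grip in N (left out, the last holds). Time passes only in rows, so rows that repeat a pose let the fingers close. It gives the time, the measured TCP pose, the force, the opening and the grip force at its end, in the units of the state.
- get_obs(): the state, without advancing time (a new reading comes with each control period).
- read_camera(name): name is "side" or "top"; returns a dict with "frame" (400x640x3 uint8, blue, green, red), "camera_matrix" (3x3 intrinsics, pixels), "extrinsics" (4x4, takes a point from world to camera coordinates). Camera axes: x right, y down, z forward; pixel columns grow to the right and rows downward; lengths in m; the calibration is good to about 2 mm. A picture is of the moment at which its call begins. There is no depth.
- sign_off(): hands the job in; it is judged then, once.
Trained networks look in the newest picture that a camera, given by its name, has taken for a name from the list of things; names that differ only in an ending like _2 or _b are one class to them, and where a whole thing is asked for, a point or a joint stands for the part that bears it (a point fixed in the world has none). Each returns a list of dicts, best first, with "score" (0 to 1); they miss things now and then, are a little off and sometimes report something else, mostly with a low value. They report only what shows in the picture. A call takes as long as a camera call. They do not tell look-alikes from the thing itself.
- cut_out(camera, query): "pixels" (400x640 bool, what is visible of it).
- tip_of(camera, query): "centre" ([x, y, z] in m, in world coordinates, good to about 4 mm: a listed point, or the origin of a listed thing).
The state is a dict: "time_s": time; "joints": joint angles; "qd": joint speeds; "tau": joint torques, N m; "tcp_pos": TCP position; "tcp_rot": TCP orientation; "force": force on the tool from outside, world axes, zero at the start; "wrist_torque": the same for the moment, N m; "gripper_width": finger opening in m; "grip_force": force on a finger pad.
Only numpy, scipy, OpenCV 4.12 (cv2) and the standard library are available. Lean on these libraries where they do the work, as an engineer would, in place of code of your own. Each camera call takes 0.05 s, during which the arm holds its last target. There are 200 camera calls.

## Task

Tip the four grinding balls out of the beaker into the open hopper of the recovery unit while its trap stays shut, then stand the empty beaker upright on the bench and let go of it. Then push the unit's spring-loaded side lever forward with the fingers, all the way to its stop, so that the balls drop into the catch tray, and finish while still holding the lever at its stop: do not let it spring back. Leave the carton, the jar and the tip box where they are.

Things in the scene. Friction and masses are not known exactly. Their poses are not given: they have to be found in the camera images.
- unit: Recovery unit fixed to the bench: off-white box 122 mm deep (x), 168 mm wide (y), 187 mm tall with an open-topped hopper, over a grey catch tray that sticks out on the +x side to x = +165 mm (walls 45 mm high). Origin on the bench under the hopper's centre; x points away from the robot (turned up to 0.25 rad), z up.
- hopper_mouth (a point): Centre of the hopper's open mouth, level with its rim, 187 mm above the bench, axes as the unit's. The mouth is 160 mm (x) by 152 mm (y); lips slope in at 45 degrees from the near and far rim to an inside of 112 by 152 mm below z = 165 mm. The floor, 107 mm above the bench, is a steel trap flap.
- trap_lever (a joint): Angle of the spring lever and trap flap (they are one piece), rad: 0 = sprung shut (lever leaning 0.475 rad towards the robot), 0.95 = lever fully forward (away from the robot, unit's +x) on its stop, flap open. It turns about a level axis along the unit's y at unit x = -55, z = 105 mm. The spring takes about 3 N at the grip to start and 6 N at the stop and shuts the flap when let go.
- lever_grip (a point): Middle of the lever's grip: a level round black bar, 16 mm thick, 52 mm long along the unit's y, that sticks out on the unit's -y side (from y = -93 to -145 mm). It runs on an arc of 110 mm radius about the lever's axis: at joint 0 it is at unit (-105, -122, 203) mm, at the top of its arc at z = 215 mm, at the stop at (-5, -122, 203) mm. The bar's inner end is on a flat 6 mm thick steel lever arm close beside the unit's side.
- beaker_mid (a point): Centre, half-way up, of the loose steel beaker: straight round cup, 54 mm outside diameter, 46 mm inside, 85 mm tall, floor 5 mm thick, open top, 120 g (may vary by a third). Its z axis is the beaker's axis towards its mouth. Starts upright on the bench, so this point is 42.5 mm above the bench.
- ball0_center (a point): Centre of a loose white ceramic grinding ball, 17 mm diameter, 16 g; one of four that start in a single layer on the beaker's floor.
- ball1_center (a point): Centre of a loose white ceramic grinding ball, 17 mm diameter, 16 g; one of four that start in a single layer on the beaker's floor.
- ball2_center (a point): Centre of a loose white ceramic grinding ball, 17 mm diameter, 16 g; one of four that start in a single layer on the beaker's floor.
- ball3_center (a point): Centre of a loose white ceramic grinding ball, 17 mm diameter, 16 g; one of four that start in a single layer on the beaker's floor.
- carton: Loose kit carton, 110 x 150 x 85 mm, origin under its centre. Leave alone.
- reagent_jar: Loose amber jar, 60 mm diameter, 100 mm tall, origin under its centre. Leave alone.
- tip_box: Loose pipette-tip box, 70 x 110 x 61 mm, origin under its centre. Leave alone.
Not all that is in view belongs to the job. What is shaped like the part that bears beaker_mid but blue is not meant.

How it is judged:
On the way, in this order (a step that is already met when the one before it is completed fails the run):
1. all four balls lie in the hopper, on the shut trap (value of joint trap_lever below 0.12 rad and x of ball0_center in the frame of unit between -0.06 and 0.06 m and y of ball0_center in the frame of unit between -0.08 and 0.08 m and z of ball0_center in the frame of unit between 0.1 and 0.165 m and x of ball1_center in the frame of unit between -0.06 and 0.06 m and y of ball1_center in the frame of unit between -0.08 and 0.08 m and z of ball1_center in the frame of unit between 0.1 and 0.165 m and x of ball2_center in the frame of unit between -0.06 and 0.06 m and y of ball2_center in the frame of unit between -0.08 and 0.08 m and z of ball2_center in the frame of unit between 0.1 and 0.165 m and x of ball3_center in the frame of unit between -0.06 and 0.06 m and y of ball3_center in the frame of unit between -0.08 and 0.08 m and z of ball3_center in the frame of unit between 0.1 and 0.165 m), for 0.2 s.
2. the beaker stands upright on the bench, let go, the balls still in the hopper (angle between beaker_mid's own z axis and vertical below 0.12 rad and height (world z) of beaker_mid between 0.038 and 0.047 m and contact force between the fingers and beaker below 0.1 N and x of ball0_center in the frame of unit between -0.06 and 0.06 m and y of ball0_center in the frame of unit between -0.08 and 0.08 m and z of ball0_center in the frame of unit between 0.1 and 0.165 m and x of ball1_center in the frame of unit between -0.06 and 0.06 m and y of ball1_center in the frame of unit between -0.08 and 0.08 m and z of ball1_center in the frame of unit between 0.1 and 0.165 m and x of ball2_center in the frame of unit between -0.06 and 0.06 m and y of ball2_center in the frame of unit between -0.08 and 0.08 m and z of ball2_center in the frame of unit between 0.1 and 0.165 m and x of ball3_center in the frame of unit between -0.06 and 0.06 m and y of ball3_center in the frame of unit between -0.08 and 0.08 m and z of ball3_center in the frame of unit between 0.1 and 0.165 m), for 0.3 s.
At the end, for the whole second after the job is handed in: The lever is held by the fingers (at least 2 N) within 0.05 rad of its stop (joint above 0.90 rad), all four balls are in the unit's catch tray under or in front of the hopper, and the beaker stands upright (within 0.12 rad) on the bench, released (value of joint trap_lever above 0.9 rad and contact force between the fingers and trap_lever above 2 N and angle between beaker_mid's own z axis and vertical below 0.12 rad and height (world z) of beaker_mid between 0.038 and 0.047 m and contact force between the fingers and beaker below 0.1 N and x of ball0_center in the frame of unit between -0.062 and 0.165 m and y of ball0_center in the frame of unit between -0.085 and 0.085 m and z of ball0_center in the frame of unit between 0 and 0.045 m and x of ball1_center in the frame of unit between -0.062 and 0.165 m and y of ball1_center in the frame of unit between -0.085 and 0.085 m and z of ball1_center in the frame of unit between 0 and 0.045 m and x of ball2_center in the frame of unit between -0.062 and 0.165 m and y of ball2_center in the frame of unit between -0.085 and 0.085 m and z of ball2_center in the frame of unit between 0 and 0.045 m and x of ball3_center in the frame of unit between -0.062 and 0.165 m and y of ball3_center in the frame of unit between -0.085 and 0.085 m and z of ball3_center in the frame of unit between 0 and 0.045 m); the arm keeps its last pose, push and grip.
It fails at once if the carton is moved more than 30 mm (distance of carton from where it was at the start of the episode above 0.03 m).
It fails at once if the jar is moved more than 30 mm (distance of reagent_jar from where it was at the start of the episode above 0.03 m).
It fails at once if the tip box is moved more than 30 mm (distance of tip_box from where it was at the start of the episode above 0.03 m).
It also fails if it takes over 72 s, if anything falls off the work surface, if the arm or the gripper's body presses on something with over 40 N, if the wrist force passes 120 N, or if a joint passes its speed limit or range.

## Working session

There is one attempt and no reset: what is moved stays moved. The work goes in short steps, Python scripts to look and compute and a shell command to move; the robot and the scene stay as the last step left them, time stands still between calls to the robot, and variables do not carry over. Pictures are saved under pics/ and viewed, at most 10 in all, crops included, and the job is handed in when it is done.

```bash
ls; mkdir -p pics; python3 - <<'E'
from rig import *
import cv2,numpy as np
print(grip_point_offset)
o=get_obs();print(o['tcp_pos'],o['tcp_rot'],o['gripper_width'])
for c in('top','side'):
    r=read_camera(c);cv2.imwrite(f'pics/{c}0.png',r['frame'])
    for q in('unit','hopper_mouth','lever_grip','beaker_mid','ball0_center','carton','reagent_jar','tip_box'):
        print(c,q,[(np.round(d['centre'],3).tolist(),round(d['score'],2)) for d in tip_of(c,q)][:5])
E
```

```text
pics
0.0187
[ 0.22968463 -0.58067347  0.19992078] [[ 9.29881805e-01  3.67857707e-01 -7.31758525e-04]
 [ 3.67858397e-01 -9.29880768e-01  1.39867749e-03]
 [-1.65933885e-04 -1.56978827e-03 -9.99998754e-01]] 0.08543434446349597
top unit [([0.608, -0.135, 0.002], 0.77), ([0.666, 0.396, -0.003], 0.22)]
top hopper_mouth [([0.604, -0.13, 0.185], 0.57), ([0.607, -0.134, 0.003], 0.52)]
top lever_grip [([0.606, -0.129, 0.187], 0.43)]
top beaker_mid [([0.527, 0.174, 0.04], 0.9), ([0.453, 0.262, 0.045], 0.67), ([0.426, 0.159, 0.047], 0.56)]
top ball0_center [([0.488, -0.412, -0.0], 0.56)]
top carton [([0.664, 0.396, -0.001], 0.59)]
top reagent_jar [([0.486, -0.41, 0.001], 0.8)]
top tip_box [([0.668, -0.381, -0.004], 0.96)]
side unit [([0.605, -0.131, -0.004], 0.93)]
side hopper_mouth [([0.605, -0.133, 0.186], 0.76), ([0.529, -0.279, 0.204], 0.71)]
side lever_grip [([0.529, -0.277, 0.202], 0.92)]
side beaker_mid [([0.447, 0.258, 0.038], 0.76), ([0.53, 0.17, 0.04], 0.76), ([0.418, 0.159, 0.043], 0.74)]
side ball0_center []
side carton [([0.664, 0.396, -0.004], 0.88), ([0.603, -0.134, 0.19], 0.67)]
side reagent_jar [([0.483, -0.416, 0.001], 0.61)]
side tip_box [([0.669, -0.376, -0.0], 0.94)]
```

View pics/top0.png

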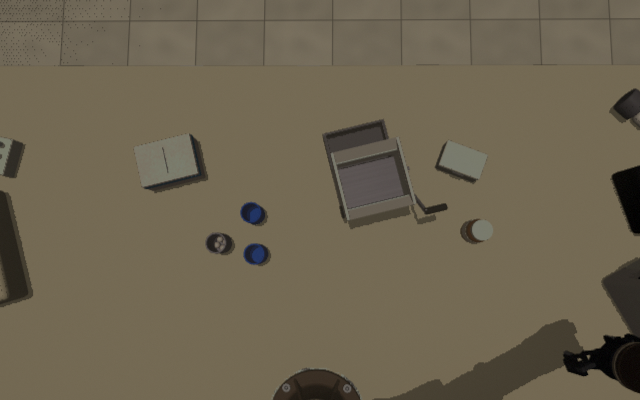

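View pics/side0.png

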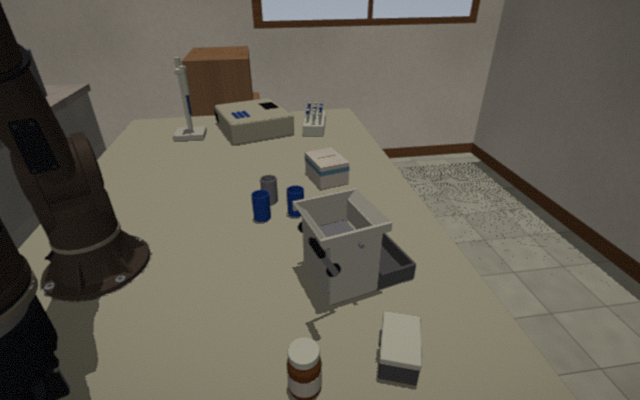

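The top view shows three cup candidates: one steel-grey with white balls inside at (220,243), and two blue ones at (253,213) and (256,254). The grey one at about (0.450, 0.260) fits the description. I'll confirm it in a crop and set up a kinematic model for planning.

```bash
cat > kin.py <<'E'
import numpy as np
from scipy.optimize import least_squares
from scipy.spatial.transform import Rotation as R
A=np.array([0,-1,1,1,1,1,-1])*np.pi/2; a=[0,0,0,.0525,.0775,0,.076]; d=[.267,0,.293,0,.3425,0,.097]
lo=np.array([-2.62,-.44,-1.27,.08,-1.32,.12,-2.74]);hi=np.array([2.62,2.09,1.32,2.57,4.46,2,2.74])
B0=0.;L=.17;TY=0.
def fk(q,b=None,l=None,ty=None):
    b=B0 if b is None else b; l=L if l is None else l; ty=TY if ty is None else ty
    T=np.eye(4);T[:3,:3]=R.from_euler('z',b).as_matrix()
    for i in range(7):
        c,s,ca,sa=np.cos(q[i]),np.sin(q[i]),np.cos(A[i]),np.sin(A[i])
        T=T@np.array([[c,-s,0,a[i]],[s*ca,c*ca,-sa,-sa*d[i]],[s*sa,c*sa,ca,ca*d[i]],[0,0,0,1]])
    M=np.eye(4);M[:3,:3]=R.from_euler('z',ty).as_matrix();M[2,3]=l
    return T@M
def ik(p,Rm,q0,reg=.01):
    f=lambda q:np.r_[(fk(q)[:3,3]-p)*10,(R.from_matrix(fk(q)[:3,:3]@Rm.T)).as_rotvec()*2,reg*(q-q0)]
    q=least_squares(f,np.clip(q0,lo+.03,hi-.03),bounds=(lo+.02,hi-.02)).x
    T=fk(q);return q,np.linalg.norm(T[:3,3]-p),np.linalg.norm(R.from_matrix(T[:3,:3]@Rm.T).as_rotvec())
E
python3 - <<'E'
from rig import *
import numpy as np,cv2,kin
from kin import *
o=get_obs();q=o['joints'];P=np.array(o['tcp_pos']);Rm=np.array(o['tcp_rot'])
def f(v):
    T=fk(q,*v);return np.r_[T[:3,3]-P,(T[:3,:3]-Rm).ravel()*.3]
for b in(-2.2,0,2.2):
  for t in(-1.5,0,1.5,3):
    s=least_squares(f,[b,.17,t]);
    if s.cost<1e-2:print(s.x,s.cost,f(s.x)[:3])
im=cv2.imread('pics/top0.png')[185:285,180:300];cv2.imwrite('pics/crop.png',cv2.resize(im,None,fx=5,fy=5,interpolation=3))
E
```

```text
[-2.30566386  0.14048903 -1.48824054] 0.0005613687510912806 [-0.01230527  0.03109842 -0.00016392]
[-2.30566386  0.14048903 -1.48824054] 0.0005613687510912791 [-0.01230527  0.03109842 -0.00016392]
[-2.3056638   0.14048903 -1.48824048] 0.0005613687510906634 [-0.01230523  0.03109843 -0.00016392]
[-2.30566386  0.14048903  4.79494477] 0.0005613687510913079 [-0.01230527  0.03109842 -0.00016392]
[-2.30566389  0.14048903 -1.48824057] 0.0005613687510920792 [-0.01230528  0.03109841 -0.00016392]
[-2.30566392  0.14048903 -1.4882406 ] 0.0005613687510932665 [-0.0123053   0.0310984  -0.00016392]
[-2.30566386  0.14048903 -1.48824054] 0.000561368751091293 [-0.01230527  0.03109842 -0.00016392]
[-2.30566389  0.14048903 -1.48824057] 0.0005613687510920867 [-0.01230528  0.03109841 -0.00016392]
[ 3.97752121  0.14048903 -1.48824077] 0.00056136875110631 [-0.0123054   0.03109837 -0.00016392]
[3.9775215  0.14048903 4.79494482] 0.0005613687510906709 [-0.01230524  0.03109843 -0.00016392]
[3.97752121 0.14048903 4.79494453] 0.0005613687511062869 [-0.0123054   0.03109837 -0.00016392]
[3.97752121 0.14048903 4.79494454] 0.0005613687511062721 [-0.0123054   0.03109837 -0.00016392]
```

View pics/crop.png

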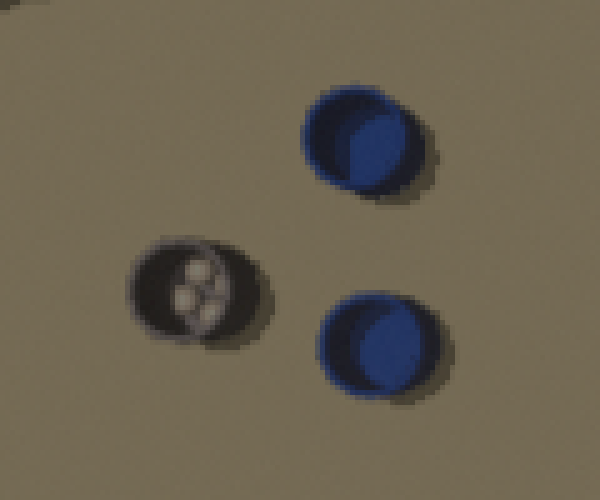

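The crop confirms it: the grey beaker with the balls is at crop (190,290), and both others are blue and empty. Next I'll swing towards it, passing in front of the unit, and log states to calibrate the kinematics.

```bash
cat > log.py <<'E'
from rig import get_obs
import json,numpy as np
o=get_obs();json.dump({k:np.array(o[k]).tolist() for k in('joints','tcp_pos','tcp_rot')},open('log.jsonl','a'));open('log.jsonl','a').write('\n')
print(round(o['time_s'],2),'q',np.round(o['joints'],2),'p',np.round(o['tcp_pos'],3),'z',np.round(np.array(o['tcp_rot'])[:,2],2),'y',np.round(np.array(o['tcp_rot'])[:,1],2),'F',np.round(o['force'],1),'w',round(o['gripper_width'],4),round(o['grip_force'],1))
E
python3 log.py
python3 -m inch '[{"slide":[0.03,0.13,0.05],"rotation":[0,0,0]},{"slide":[0.06,0.27,0.1],"rotation":[0,0,0]},{"slide":[0.09,0.4,0.15],"rotation":[0,0,0]},{"slide":[0.12,0.54,0.2],"rotation":[0,0,0]},{"slide":[0.15,0.68,0.25],"rotation":[0,0,0]}]' | tail -5
python3 log.py
python3 -m inch '[{"slide":[0.03,0.14,0],"rotation":[0,0,0]},{"slide":[0.06,0.28,0],"rotation":[0,0,0]},{"slide":[0.09,0.42,0],"rotation":[0,0,0]},{"slide":[0.12,0.56,0],"rotation":[0,0,0]},{"slide":[0.15,0.7,0],"rotation":[0,0,0]}]' >/dev/null
python3 log.py
python3 -m inch '[{"slide":[0.03,0.14,0],"rotation":[0.15,0,0]},{"slide":[0.06,0.28,0],"rotation":[0.3,0,0]},{"slide":[0.09,0.42,0],"rotation":[0.45,0,0]},{"slide":[0.1,0.56,0],"rotation":[0.45,0,0]},{"slide":[0.1,0.6,0],"rotation":[0.45,0,0]}]' >/dev/null
python3 log.py
```

```text
0.9 q [ 1.09  0.43  0.02  1.57 -0.01  1.13 -0.08] p [ 0.23  -0.581  0.201] z [ 0. -0. -1.] y [ 0.37 -0.93  0.  ] F [ 0.7 -0.1 -0.1] w 0.0856 0.0
tcp_pos: [0.2902, -0.3074, 0.3015]
tcp_rot: [[0.93, 0.368, 0.001], [0.368, -0.93, -0.001], [0.0, 0.001, -1.0]]
force: [1.8, -0.8, 0.6]
gripper_width: 0.0855
grip_force: 0.0
1.52 q [ 0.8   0.03 -0.12  1.85  0.    1.26 -0.51] p [ 0.29  -0.307  0.302] z [ 0. -0. -1.] y [ 0.37 -0.93  0.  ] F [ 1.8 -0.8  0.6] w 0.0855 0.0
2.15 q [ 0.49 -0.08 -0.51  1.95 -0.04  1.26 -1.19] p [ 0.35  -0.027  0.301] z [ 0. -0. -1.] y [ 0.37 -0.93  0.  ] F [ 1.6 -1.1 -0.9] w 0.0853 0.0
2.77 q [ 0.37  0.04 -0.6   1.96 -0.5   1.09 -1.2 ] p [0.389 0.214 0.301] z [-0.    0.45 -0.89] y [ 0.37 -0.83 -0.42] F [-0.6 -1.   0.2] w 0.0856 0.0
```

```bash

python3 -m inch '[{"slide":[0,0,0.03],"rotation":[-0.17,0,0]},{"slide":[0,0,0.06],"rotation":[-0.34,0,0]},{"slide":[0,0,0.06],"rotation":[-0.51,0,0]},{"slide":[0,0,0.06],"rotation":[-0.68,0,0]},{"slide":[0,0,0.06],"rotation":[-0.85,0,0]}]' >/dev/null
python3 log.py
cat > fit.py <<'E'
import json,itertools,numpy as np,kin
from kin import *
D=[json.loads(l) for l in open('log.jsonl')]
best=None
def setp(v,s):
    kin.a=[0,0,0,v[3],v[4],0,v[5]];kin.d=[v[6],0,v[7],0,v[8],0,.097]
def f(v,s):
    setp(v,s);r=[]
    for o in D:
        T=fk(np.array(o['joints'])*s,*v[:3]);r+=[T[:3,3]-o['tcp_pos'],(T[:3,:3]-np.array(o['tcp_rot'])).ravel()*.3]
    x0=np.array([.0525,.0775,.076,.267,.293,.3425]);return np.r_[np.concatenate(r),.02*(v[3:]-x0)]
for s in itertools.product([1,-1],repeat=3):
    s=np.array([s[0],1,s[1],1,s[2],1,s[2]])
    for s7 in(1,-1):
        ss=s.copy();ss[6]*=s7
        for b in(0,2):
          for t in(0,2):
            z=least_squares(f,[b,.14,t,.0525,.0775,.076,.267,.293,.3425],args=(ss,))
            if best is None or z.cost<best[0]:best=(z.cost,ss,z.x)
print(best[0],best[1],np.round(best[2],4),np.abs(f(best[2],best[1])).max())
E
python3 fit.py
```

```text
3.4 q [-0.27  0.34 -0.8   1.59  0.44  1.7  -2.31] p [0.391 0.211 0.326] z [ 0.   -0.41 -0.91] y [ 0.37 -0.85  0.38] F [ 1.  -0.9 -0.2] w 0.0857 0.0
0.13386070053724422 [-1  1 -1  1 -1  1 -1] [-0.0343  0.2186 -1.5374  0.8501  0.5444 -0.0333  0.0062  0.1924 -0.4721] 0.20800657610436615
```

```bash
cat > kin.py <<'E'
import numpy as np,json,os
from scipy.optimize import least_squares
from scipy.spatial.transform import Rotation as R
lo=np.array([-2.62,-.44,-1.27,.08,-1.32,.12,-2.74]);hi=np.array([2.62,2.09,1.32,2.57,4.46,2,2.74])
S=np.ones(7);V=None
if os.path.exists('par.json'):
    S,V=map(np.array,json.load(open('par.json')))
def rz(t):return np.array([[np.cos(t),-np.sin(t),0],[np.sin(t),np.cos(t),0],[0,0,1]])
def ry(t):return np.array([[np.cos(t),0,np.sin(t)],[0,1,0],[-np.sin(t),0,np.cos(t)]])
# V: b, t, d1, d3, d5, L, a3(x at elbow), a4, a6
def fk(q,v=None,s=None,full=False):
    v=V if v is None else v;s=S if s is None else s;q=np.asarray(q)*s
    M=rz(q[0]+v[0]);p=np.array([0,0,v[2]]);M=M@ry(q[1])@rz(q[2]);p=p+M@[v[6],0,v[3]]
    el=p;M=M@ry(q[3]);p=p+M@[v[7],0,v[4]];w=p;M=M@rz(q[4])@ry(q[5]);p=p+M@[v[8],0,v[5]];M=M@rz(q[6]+v[1])
    T=np.eye(4);T[:3,:3]=M;T[:3,3]=p
    return (T,el,w) if full else T
def ik(p,Rm,q0,reg=.01):
    f=lambda q:np.r_[(fk(q)[:3,3]-p)*10,(R.from_matrix(fk(q)[:3,:3]@Rm.T)).as_rotvec()*2,reg*(q-q0)]
    q=least_squares(f,np.clip(q0,lo+.03,hi-.03),bounds=(lo+.02,hi-.02)).x
    T=fk(q);return q,np.linalg.norm(T[:3,3]-p),np.linalg.norm(R.from_matrix(T[:3,:3]@Rm.T).as_rotvec())
E
cat > fit.py <<'E'
import itertools
from kin import *
D=[json.loads(l) for l in open('log.jsonl')]
def f(v,s):
    r=[]
    for o in D:
        T=fk(o['joints'],v,s);r+=[T[:3,3]-o['tcp_pos'],(T[:3,:3]-np.array(o['tcp_rot'])).ravel()*.3]
    return np.concatenate(r)
best=None
for c in itertools.product([1,-1],repeat=4):
    s=np.array([c[0],1,c[1],1,c[2],1,c[3]])
    for b in(0,2,-2):
      for t in(0,2,-2):
        z=least_squares(f,[b,t,.3,.35,.35,.25,0,0,0],args=(s,))
        if best is None or z.cost<best[0]:best=(z.cost,s,z.x)
print(best[0],best[1],np.round(best[2],4),np.abs(f(best[2],best[1])).max())
json.dump([best[1].tolist(),best[2].tolist()],open('par.json','w'))
E
python3 fit.py
```

```text
0.0007577263837382062 [-1  1 -1  1 -1  1 -1] [-0.0987  1.476   0.2866  0.6174  0.4347  0.4001 -0.0171  0.0731 -0.0173] 0.01735352280826824
```

```bash
cat >kin2.py <<'E'
E
rm kin2.py; python3 - <<'E'
s=open('kin.py').read()
s=s.replace("[v[6],0,v[3]]","[v[6],v[9],v[3]]").replace("[v[7],0,v[4]]","[v[7],v[10],v[4]]").replace("[v[8],0,v[5]]","[v[8],v[11],v[5]]").replace("M=rz(q[0]+v[0]);p=np.array([0,0,v[2]])","M=rz(q[0]+v[0]);p=np.array([0,0,v[2]])+M@[v[13],v[12],0]")
open('kin.py','w').write(s)
s=open('fit.py').read()
s=s.replace(".25,0,0,0]",".25]+[0]*8").replace("return np.concatenate(r)","return np.r_[np.concatenate(r),.02*(v[2:]-np.r_[.3,.35,.35,.25,np.zeros(8)])]")
s=s.replace("print(","r=f(best[2],best[1])[:12*len(D)].reshape(-1,12);print(np.round(r*1000).astype(int));print(")
open('fit.py','w').write(s)
E
python3 fit.py
```

```text
[[0 0 0 0 0 0 0 0 0 0 0 0]
 [0 0 0 0 0 0 0 0 0 0 0 0]
 [0 0 0 0 0 0 0 0 0 0 0 0]
 [0 0 0 0 0 0 0 0 0 0 0 0]
 [0 0 0 0 0 0 0 0 0 0 0 0]]
1.4472704213414051e-05 [-1  1 -1  1 -1  1 -1] [ 4.0000e-04  1.5712e+00  2.7030e-01  5.5620e-01  4.2640e-01  3.9570e-01
  7.0000e-04 -2.3000e-03 -1.0000e-04 -8.1000e-03 -8.1000e-03 -7.0000e-04
 -3.6700e-02 -1.0000e-04] 0.004123786103701914
```

```bash
cat > plan.py <<'E'
from kin import *
from rig import get_obs
o=get_obs();qc=np.array(o['joints']);g=.0187
def Rt(h,t,sg,roll=0): # heading, tilt below horizontal, sign of y axis
    z=np.array([np.cos(h)*np.cos(t),np.sin(h)*np.cos(t),-np.sin(t)]);y=sg*np.array([-np.sin(h),np.cos(h),0]);
    return np.c_[np.cross(y,z),y,z]@rz(roll)
def chain(q,P0,R0,P1,R1,n=8):
    rv=R.from_matrix(R1@R0.T).as_rotvec();w=0
    for k in range(1,n+1):
        Rk=R.from_rotvec(rv*k/n).as_matrix()@R0;q,e,r=ik(P0+(P1-P0)*k/n+0,Rk,q,.003);w=max(w,e+.1*r)
    return q,w
if __name__=='__main__':
  T0=fk(qc);B=np.array([.45,.26,.052]);H=np.array([.605,-.132,.27])
  for h in np.radians(range(-150,91,20)):
   for t in np.radians([30,40]):
    for sg in(1,-1):
     Rg=Rt(h,t,sg);pre=B-Rg[:,2]*.12+[0,0,.1]+Rg[:,2]*g
     q,w=chain(qc,T0[:3,3],T0[:3,:3],pre,Rg,10)
     if w>.01:continue
     q1,w1=chain(q,pre,Rg,B+Rg[:,2]*g,Rg)
     if w1>.01:continue
     for h2 in np.radians(range(-150,91,20)):
       for dr in(1,-1):
        R2=Rt(h2,0,sg);q2,w2=chain(q1,B+Rg[:,2]*g,Rg,H+R2[:,2]*g,R2)
        if w2>.01:continue
        wm=0;q3=q2
        for k in range(1,9):
            R3=R2@rz(dr*k*np.radians(20));q3,e,r=ik(H+R3[:,2]*g,R3,q3,.003);wm=max(wm,e+.1*r)
        if wm<.01:
            m=min(np.min(np.r_[x-lo,hi-x]) for x in(q,q1,q2,q3))
            print(np.degrees([h,t]).round(),sg,np.degrees(h2).round(),dr,'w',np.round([w,w1,w2,wm],3),'m',round(m,2),'wristz',fk(q1,full=True)[2][2].round(2),q1.round(2),q3.round(2))
E
time timeout 550 python3 plan.py
```

```text
[-110.   40.] 1 -130.0 -1 w [0.001 0.    0.    0.   ] m 0.02 wristz 0.29 [-1.22  1.08  0.73  1.43 -0.13  1.56 -0.85] [-0.58  1.28  0.87  1.08  0.45  1.98  2.33]
[-110.   40.] 1 -110.0 -1 w [0.001 0.    0.    0.   ] m 0.02 wristz 0.29 [-1.22  1.08  0.73  1.43 -0.13  1.56 -0.85] [-0.54  1.02  0.33  1.4   0.86  1.87  1.97]
[-110.   40.] 1 -90.0 -1 w [0.001 0.    0.    0.   ] m 0.02 wristz 0.29 [-1.22  1.08  0.73  1.43 -0.13  1.56 -0.85] [-0.77  0.92  0.47  1.75  0.99  1.52  1.85]
[-110.   40.] 1 -70.0 -1 w [0.001 0.    0.    0.   ] m 0.02 wristz 0.29 [-1.22  1.08  0.73  1.43 -0.13  1.56 -0.85] [-1.04  0.92  0.74  2.1   1.2   1.09  1.64]
[-110.   40.] 1 -50.0 -1 w [0.001 0.    0.    0.   ] m 0.02 wristz 0.29 [-1.22  1.08  0.73  1.43 -0.13  1.56 -0.85] [-1.32  1.32  1.3   2.43  2.08  0.42  0.72]
[-90.  30.] 1 -130.0 -1 w [0. 0. 0. 0.] m 0.02 wristz 0.24 [-1.04  1.    0.09  1.47  0.45  1.6  -1.17] [-0.58  1.28  0.87  1.08  0.45  1.98  2.33]
[-90.  30.] 1 -110.0 -1 w [0. 0. 0. 0.] m 0.02 wristz 0.24 [-1.04  1.    0.09  1.47  0.45  1.6  -1.17] [-0.43  0.99  0.12  1.39  0.96  1.98  1.89]
[-90
[... 8077 characters left out ...]
[ 0.45  0.78 -0.68  2.19 -1.08  0.47 -2.19] [ 1.36  1.3  -1.25  1.58 -0.44  1.12  0.  ]
[90. 40.] 1 90.0 -1 w [0. 0. 0. 0.] m 0.02 wristz 0.29 [ 0.45  0.78 -0.68  2.19 -1.08  0.47 -2.19] [ 1.14  1.37 -1.25  1.23 -0.31  1.55 -0.12]
[90. 40.] -1 50.0 1 w [0. 0. 0. 0.] m 0.02 wristz 0.29 [ 0.47  0.79 -0.71  2.19 -1.05  0.46  0.93] [ 1.19  0.88 -0.62  1.94 -1.3   1.18 -1.72]
[90. 40.] -1 70.0 1 w [0. 0. 0. 0.] m 0.12 wristz 0.29 [ 0.47  0.79 -0.71  2.19 -1.05  0.46  0.93] [ 0.81  0.9  -0.15  1.63 -1.2   1.69 -1.84]
[90. 40.] -1 90.0 1 w [0. 0. 0. 0.] m 0.02 wristz 0.29 [ 0.47  0.79 -0.71  2.19 -1.05  0.46  0.93] [ 0.67  1.03 -0.08  1.29 -1.07  1.98 -1.96]
real	2m9.598s
user	2m9.513s
sys	0m0.094s
```

Steps 0–4 of the kinematic fit are exact, so I'll go with a grasp at heading −55°, tool 35° below horizontal, then a pour at heading −60° by rolling the tool.

```bash
cat > to.py <<'E'
# prints per-call slide/rotation (units of moves) to go from the present pose to a target; also IK feasibility
from plan import *
def go(gp,Rm,n,P=None,R0=None,q=None):
    P=np.array(o['tcp_pos']) if P is None else P;R0=np.array(o['tcp_rot']) if R0 is None else R0;q=qc if q is None else q
    p1=np.array(gp)+Rm[:,2]*g;rv=R.from_matrix(Rm@R0.T).as_rotvec()
    print('dist',np.linalg.norm(p1-P).round(3),'deg',np.degrees(np.linalg.norm(rv)).round(1))
    for k in range(n):
        q,e,r=ik(P+(p1-P)*(k+1)/n,R.from_rotvec(rv*(k+1)/n).as_matrix()@R0,q,.003)
    print(n,'x slide',((p1-P)/n/.4).round(3).tolist(),'rot',(rv/n/np.radians(60)).round(3).tolist(),'q',q.round(2),'err',round(e,3),round(r,3))
    return p1,Rm,q
h=lambda d:np.radians(d)
E
python3 - <<'E'
from to import *
B=np.array([.45,.26,.052]);Rg=Rt(h(-55),h(35),1)
s=go(B-Rg[:,2]*.13+[0,0,.08],Rg,4)
s=go(B-Rg[:,2]*.0,Rg,1,*s)
s=go(B+[0,0,.2],Rg,1,*s)
R2=Rt(h(-60),0,1);H=np.array([.605,-.132,.26])-.02*np.array([.87,.5,0])
s=go(H,R2,3,*s)
R3=R2@rz(-h(150));s=go(H,R3,4,*s)
E
```

```text
dist 0.179 deg 102.0
4 x slide [0.004, 0.077, -0.081] rot [-0.174, 0.152, 0.357] q [-0.75  0.83 -0.93  1.66  0.98  1.98 -1.33] err 0.0 0.0
dist 0.188 deg 0.0
1 x slide [0.153, -0.218, -0.386] rot [0.0, 0.0, 0.0] q [-0.62  1.   -0.85  1.86  1.16  1.77 -1.47] err 0.0 0.0
dist 0.2 deg 0.0
1 x slide [0.0, 0.0, 0.5] rot [0.0, 0.0, 0.0] q [-0.54  0.71 -0.97  1.77  1.04  1.93 -1.19] err 0.0 0.0
dist 0.429 deg 35.3
3 x slide [0.115, -0.338, 0.016] rot [-0.164, -0.105, -0.027] q [-0.14  0.81 -0.55  2.23  1.63  1.95 -1.38] err 0.0 0.0
dist 0.0 deg 150.0
4 x slide [0.0, 0.0, 0.0] rot [-0.313, 0.541, 0.0] q [-0.24  0.77 -0.41  2.24  1.6   1.85  1.22] err 0.0 0.0
```

```bash

python3 -m inch '[{"slide":[0.002,0.04,0],"rotation":[-0.06,0.05,0.12]},{"slide":[0.004,0.077,0],"rotation":[-0.12,0.1,0.24]},{"slide":[0.004,0.077,0],"rotation":[-0.174,0.152,0.357]}]' 1 >/dev/null; python3 log.py
python3 -m inch '[{"slide":[0.002,0.04,0],"rotation":[-0.06,0.05,0.12]},{"slide":[0.004,0.077,0],"rotation":[-0.12,0.1,0.24]},{"slide":[0.004,0.077,0],"rotation":[-0.174,0.152,0.357]}]' >/dev/null; python3 log.py
python3 -m inch '[{"slide":[0.002,0.04,0],"rotation":[-0.06,0.05,0.12]},{"slide":[0.004,0.077,0],"rotation":[-0.12,0.1,0.24]},{"slide":[0.004,0.077,0],"rotation":[-0.174,0.152,0.357]}]' >/dev/null; python3 log.py
python3 -m inch '[{"slide":[0.002,0.04,0],"rotation":[-0.06,0.05,0.12]},{"slide":[0.004,0.077,0],"rotation":[-0.12,0.1,0.24]},{"slide":[0.004,0.077,0],"rotation":[-0.174,0.152,0.357]},{"slide":[0.004,0.077,0],"rotation":[-0.174,0.152,0.357]}]' >/dev/null; python3 log.py
python3 fit.py | tail -3
python3 - <<'E'
from to import *
from rig import *
for c in('top','side'):
    read_camera(c)
    print(c,[(np.round(d['centre'],3).tolist(),round(d['score'],2)) for d in tip_of(c,'beaker_mid')][:5])
B=np.array([.45,.26,.052]);Rg=Rt(h(-55),h(35),1)
s=go(B-Rg[:,2]*.12+[0,0,.04],Rg,1)
s=go(B-Rg[:,2]*.0,Rg,1,*s)
E
```

```text
3.77 q [-0.42  0.48 -0.85  1.51  0.57  1.88 -2.07] p [0.391 0.243 0.324] z [ 0.04 -0.56 -0.83] y [ 0.71 -0.57  0.42] F [-0.4 -0.2  0.2] w 0.0857 0.0
4.15 q [-0.6   0.56 -0.8   1.48  0.67  1.99 -1.76] p [0.393 0.274 0.324] z [ 0.15 -0.67 -0.73] y [ 0.91 -0.19  0.36] F [0.4 0.2 0.1] w 0.0855 0.0
4.53 q [-0.8   0.57 -0.66  1.5   0.75  1.99 -1.38] p [0.394 0.305 0.324] z [ 0.3  -0.71 -0.64] y [0.95 0.22 0.21] F [ 0.3 -0.6 -0.4] w 0.085 0.0
5.03 q [-0.9   0.58 -0.65  1.56  0.85  1.97 -1.03] p [0.396 0.334 0.325] z [ 0.47 -0.67 -0.57] y [ 0.82  0.57 -0.01] F [0.6 0.1 0.8] w 0.0855 0.0
1.4507274875272832e-05 [-1  1 -1  1 -1  1 -1] [ 6.2832e+00  1.5708e+00  2.7150e-01  5.5680e-01  4.2680e-01  3.9610e-01
  5.0000e-04 -9.0000e-04 -2.0000e-04 -8.1000e-03 -8.1000e-03 -7.0000e-04
 -3.6500e-02  0.0000e+00] 0.004136180044796565
top [([0.451, 0.263, 0.043], 0.94), ([0.528, 0.171, 0.043], 0.94), ([0.428, 0.161, 0.044], 0.92)]
side [([0.448, 0.26, 0.041], 0.72), ([0.419, 0.159, 0.042], 0.66), ([0.532, 0.171, 0.038], 0.55), ([0.602, -0.133, -0.003], 0.31)]
dist 0.175 deg 0.4
1 x slide [0.017, -0.016, -0.436] rot [0.005, -0.004, 0.001] q [-0.91  0.78 -0.62  1.72  0.9   1.75 -1.28] err 0.0 0.0
dist 0.147 deg 0.0
1 x slide [0.141, -0.201, -0.272] rot [0.0, 0.0, 0.0] q [-0.79  0.89 -0.56  1.88  1.05  1.55 -1.39] err 0.0 0.0
```

```bash

python3 -m inch '[{"slide":[0.006,-0.005,-0.15],"rotation":[0,0,0]},{"slide":[0.012,-0.01,-0.3],"rotation":[0,0,0]},{"slide":[0.017,-0.016,-0.436],"rotation":[0.005,-0.004,0]},{"slide":[0.017,-0.016,-0.436],"rotation":[0.005,-0.004,0]}]' >/dev/null; python3 log.py
python3 -m inch '[{"slide":[0.04,-0.055,-0.07],"rotation":[0,0,0]},{"slide":[0.08,-0.11,-0.14],"rotation":[0,0,0]},{"slide":[0.12,-0.16,-0.21],"rotation":[0,0,0]},{"slide":[0.148,-0.206,-0.272],"rotation":[0,0,0]},{"slide":[0.148,-0.206,-0.272],"rotation":[0,0,0]}]' >/dev/null; python3 log.py
python3 - <<'E'
from rig import *
import cv2,numpy as np
a=read_camera('top')['frame'][170:320,130:330];b=read_camera('side')['frame'][130:260,180:380]
cv2.imwrite('pics/g1.png',np.hstack([cv2.resize(a,(400,400)),cv2.resize(b,(400,400))]))
E
```

```text
5.72 q [-0.91  0.78 -0.61  1.71  0.9   1.75 -1.27] p [0.403 0.326 0.148] z [ 0.47 -0.68 -0.57] y [ 0.82  0.57 -0.  ] F [-0.1 -0.5  1. ] w 0.0856 0.0
6.35 q [-0.79  0.88 -0.55  1.87  1.05  1.54 -1.38] p [0.464 0.244 0.043] z [ 0.47 -0.67 -0.57] y [0.82 0.57 0.  ] F [-0.8  0.4  0.3] w 0.0856 0.0
```

View pics/g1.png

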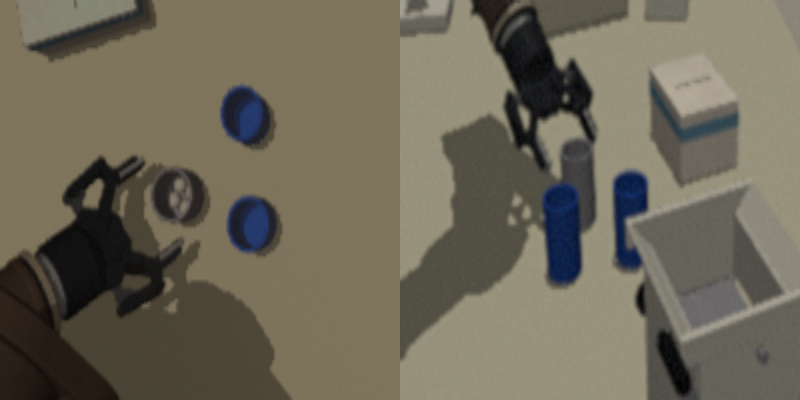

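```bash
python3 - <<'E'
from rig import *
import cv2,numpy as np
o=get_obs();p=np.array(o['tcp_pos']);Rm=np.array(o['tcp_rot'])
for c,(x0,y0,sx,sy) in{'top':(130,170,2,400/150),'side':(180,130,2,400/130)}.items():
    r=read_camera(c);E=r['extrinsics'];K=r['camera_matrix']
    def pj(X):
        u=K@(E@np.r_[X,1])[:3];u=u[:2]/u[2];return np.round([(u[0]-x0)*sx,(u[1]-y0)*sy])+[400*(c=='side'),0]
    for n,X in(('tcp',p),('tipsR',p+Rm[:,1]*.043-Rm[:,2]*.013),('tipsL',p-Rm[:,1]*.043-Rm[:,2]*.013),('grasp',p-Rm[:,2]*.0187),('rim',[.45,.261,.085]),('mid',[.45,.261,.043]),('base',[.45,.261,0])):print(c,n,pj(X))
E
```

```text
top tcp [185. 180.]
top tipsR [159. 150.]
top tipsL [195. 223.]
top grasp [174. 189.]
top rim [167. 192.]
top mid [174. 193.]
top base [181. 194.]
side tcp [586. 185.]
side tipsR [602. 161.]
side tipsL [560. 189.]
side grasp [580. 171.]
side rim [576. 144.]
side mid [578. 179.]
side base [580. 214.]
```

```bash
python3 - <<'E'
from rig import *
import cv2,numpy as np
o=get_obs();p=np.array(o['tcp_pos']);Rm=np.array(o['tcp_rot']);print(p,o['qd'])
out=[]
for c,(x0,y0) in{'top':(170,200),'side':(225,145)}.items():
    r=read_camera(c);E=r['extrinsics'];K=r['camera_matrix']
    im=cv2.resize(r['frame'][y0:y0+100,x0:x0+66],None,fx=6,fy=6,interpolation=cv2.INTER_CUBIC);im=cv2.convertScaleAbs(im,alpha=1.6)
    for X,col in((p,(0,0,255)),(p+Rm[:,1]*.043-Rm[:,2]*.013,(0,255,0)),(p-Rm[:,1]*.043-Rm[:,2]*.013,(0,255,0)),(p-Rm[:,2]*.0187,(255,0,255))):
        u=K@(E@np.r_[X,1])[:3];u=u[:2]/u[2];cv2.circle(im,(int((u[0]-x0+.5)*6),int((u[1]-y0+.5)*6)),4,col,-1)
    out.append(im)
cv2.imwrite('pics/g2.png',np.hstack(out))
E
```

```text
[0.46235967 0.24729373 0.04307373] [-0.00347852  0.00635852  0.00303914  0.00748255  0.00401942 -0.00667744
 -0.00346011]
```

View pics/g2.png

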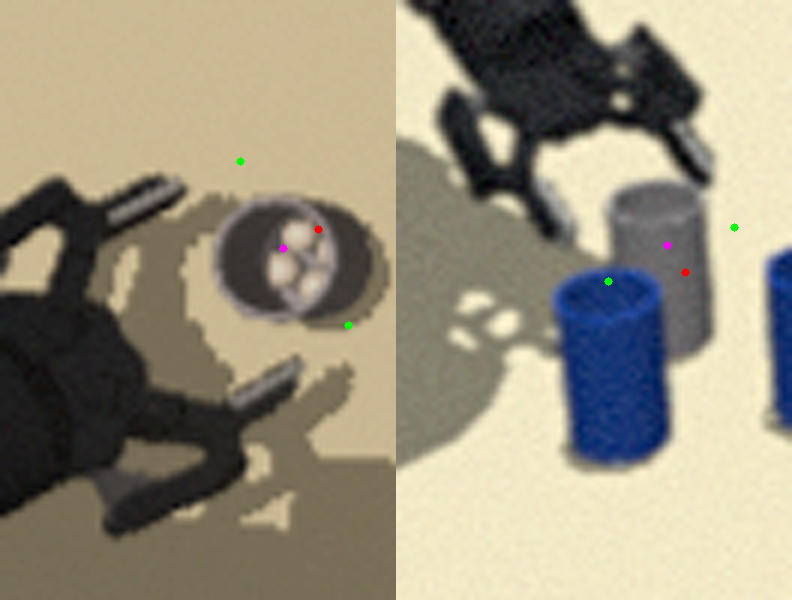

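The fingertips sit about 29 mm further back along the tool than the reported TCP implies: the grey pads end at (185,185) and (300,365) in the left crop, where I expected the green dots. I'll advance 30 mm along the tool axis and close.

```bash

python3 -m inch '[{"slide":[0.018,-0.025,-0.022],"rotation":[0,0,0]},{"slide":[0.035,-0.05,-0.043],"rotation":[0,0,0]},{"slide":[0.035,-0.05,-0.043],"rotation":[0,0,0]}]' >/dev/null; python3 log.py
python3 -m inch '[{"slide":[0,0,0],"rotation":[0,0,0]},{"slide":[0,0,0],"rotation":[0,0,0]},{"slide":[0,0,0],"rotation":[0,0,0]},{"slide":[0,0,0],"rotation":[0,0,0]},{"slide":[0,0,0],"rotation":[0,0,0]}]' 0 40 >/dev/null; python3 log.py
python3 -m inch '[{"slide":[0,0,0],"rotation":[0,0,0]},{"slide":[0,0,0],"rotation":[0,0,0]},{"slide":[0,0,0],"rotation":[0,0,0]},{"slide":[0,0,0],"rotation":[0,0,0]}]'  >/dev/null; python3 log.py
python3 - <<'E'
from rig import *
import cv2,numpy as np
a=read_camera('top')['frame'][200:300,170:236];b=read_camera('side')['frame'][145:245,225:291]
cv2.imwrite('pics/g3.png',cv2.convertScaleAbs(cv2.resize(np.hstack([a,b]),None,fx=6,fy=6,interpolation=2),alpha=1.6))
E
```

```text
7.03 q [-0.76  0.9  -0.53  1.9   1.09  1.51 -1.4 ] p [0.477 0.223 0.024] z [ 0.47 -0.67 -0.57] y [ 0.82  0.57 -0.  ] F [-0.7 -0.3 -0.3] w 0.0854 0.0
7.65 q [-0.77  0.9  -0.53  1.9   1.09  1.51 -1.4 ] p [0.476 0.226 0.025] z [ 0.47 -0.67 -0.57] y [0.82 0.57 0.  ] F [-2.7  2.4  6.8] w 0.0538 42.4
8.15 q [-0.77  0.9  -0.53  1.9   1.09  1.51 -1.4 ] p [0.476 0.226 0.025] z [ 0.47 -0.67 -0.57] y [0.82 0.57 0.  ] F [-3.3  0.8  5.8] w 0.0536 42.4
```

View pics/g3.png

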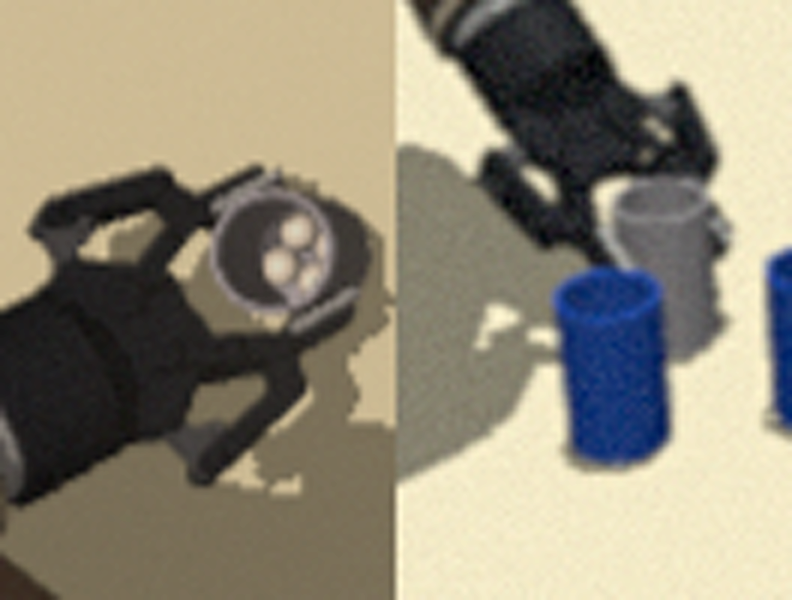

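Gripped: width is 53.6 mm and the four balls are visible in the beaker, which is still upright at left-crop (275,250). Lifting and planning the carry now, with an effective grasp offset of about 52 mm.

```bash
sed -i 's/g=.0187/g=.052/' plan.py
python3 -m inch '[{"slide":[0,0,0.1],"rotation":[0,0,0]},{"slide":[0,0,0.22],"rotation":[0,0,0]},{"slide":[0,0,0.35],"rotation":[0,0,0]},{"slide":[0,0,0.48],"rotation":[0,0,0]},{"slide":[0,0,0.6],"rotation":[0,0,0]}]' >/dev/null; python3 log.py
python3 - <<'E'
from to import *
u=np.array([.87,.5,0]);R2=Rt(h(-60),0,1);H=np.array([.605,-.132,.285])-.02*u
s=go(H,R2,3)
for a in(50,90,130,160):
    R3=R2@rz(-h(a));s=go(H,R3,2 if a==50 else 1,*s)
    bx=R3@(Rt(h(-55),h(35),1).T@[0,0,1]);print(a,'axis',bx.round(2),'mouth',(H+bx*.03).round(3))
E
```

```text
8.88 q [-0.7   0.53 -0.61  1.79  0.94  1.73 -1.01] p [0.476 0.225 0.266] z [ 0.47 -0.67 -0.57] y [0.82 0.57 0.  ] F [ 0.6  0.7 -1.5] w 0.0542 42.7
dist 0.435 deg 35.4
3 x slide [0.114, -0.344, 0.016] rot [-0.165, -0.104, -0.026] q [-0.31  0.69 -0.23  2.24  1.64  1.7  -1.34] err 0.0 0.0
dist 0.0 deg 50.0
2 x slide [0.0, 0.0, 0.0] rot [-0.208, 0.361, 0.0] q [-0.35  0.69 -0.17  2.24  1.64  1.67 -0.47] err 0.0 0.0
50 axis [0.26 0.81 0.53] mouth [ 0.595 -0.118  0.301]
dist 0.0 deg 40.0
1 x slide [0.0, 0.0, 0.0] rot [-0.333, 0.577, 0.0] q [-0.38  0.69 -0.13  2.24  1.63  1.64  0.22] err 0.0 0.0
90 axis [0.42 0.91 0.  ] mouth [ 0.6   -0.115  0.285]
dist 0.0 deg 40.0
1 x slide [0.0, 0.0, 0.0] rot [-0.333, 0.577, 0.0] q [-0.41  0.69 -0.1   2.25  1.63  1.62  0.91] err 0.0 0.0
130 axis [ 0.26  0.81 -0.53] mouth [ 0.595 -0.118  0.269]
dist 0.0 deg 30.0
1 x slide [0.0, 0.0, 0.0] rot [-0.25, 0.433, 0.0] q [-0.43  0.68 -0.07  2.25  1.62  1.6   1.43] err 0.0 0.0
160 axis [-0.04  0.64 -0.77] mouth [ 0.586 -0.123  0.262]
```

```bash
python3 - <<'E'
from to import *
R2=Rt(h(-60),0,1);H=np.array([.592,-.160,.262])
s=go(H+[0,0,.03],R2,3)
s=go(H,R2@rz(-h(50)),2,*s)
E
```

```text
dist 0.454 deg 35.4
3 x slide [0.118, -0.359, 0.022] rot [-0.165, -0.104, -0.026] q [-0.27  0.68 -0.22  2.24  1.68  1.68 -1.32] err 0.0 0.0
dist 0.03 deg 50.0
2 x slide [0.0, 0.0, -0.038] rot [-0.208, 0.361, 0.0] q [-0.32  0.74 -0.15  2.25  1.68  1.66 -0.53] err 0.0 0.0
```

```bash

python3 -m inch '[{"slide":[0.015,-0.04,0.02],"rotation":[0,0,0]},{"slide":[0.04,-0.11,0.022],"rotation":[-0.04,-0.03,0]},{"slide":[0.065,-0.19,0.022],"rotation":[-0.08,-0.05,-0.01]},{"slide":[0.09,-0.28,0.022],"rotation":[-0.12,-0.08,-0.02]},{"slide":[0.118,-0.359,0.022],"rotation":[-0.165,-0.104,-0.026]}]' >/dev/null
python3 -m inch '[{"slide":[0.025,-0.08,0.004],"rotation":[-0.035,-0.02,-0.005]},{"slide":[0.05,-0.15,0.01],"rotation":[-0.07,-0.04,-0.01]},{"slide":[0.07,-0.22,0.015],"rotation":[-0.1,-0.06,-0.016]},{"slide":[0.095,-0.29,0.02],"rotation":[-0.135,-0.085,-0.02]},{"slide":[0.118,-0.359,0.022],"rotation":[-0.165,-0.104,-0.026]}]' >/dev/null; python3 log.py
python3 -m inch '[{"slide":[0.03,-0.1,0.01],"rotation":[-0.04,-0.03,-0.01]},{"slide":[0.06,-0.19,0.02],"rotation":[-0.08,-0.05,-0.013]},{"slide":[0.09,-0.27,0.022],"rotation":[-0.12,-0.08,-0.02]},{"slide":[0.118,-0.359,0.022],"rotation":[-0.165,-0.104,-0.026]},{"slide":[0.118,-0.359,0.022],"rotation":[-0.165,-0.104,-0.026]}]' >/dev/null; python3 log.py
python3 - <<'E'
from to import *
from rig import *
import cv2
R2=Rt(h(-60),0,1);H=np.array([.592,-.160,.262])
s=go(H,R2@rz(-h(60)),2)
a=read_camera('top')['frame'][90:270,250:450];b=read_camera('side')['frame'][120:300,220:420]
cv2.imwrite('pics/p1.png',cv2.convertScaleAbs(cv2.resize(np.hstack([a,b]),None,fx=2,fy=2,interpolation=2),alpha=1.6))
E
```

```text
10.12 q [-0.45  0.56 -0.38  2.18  1.36  1.66 -1.18] p [ 0.571 -0.064  0.281] z [ 0.51 -0.84 -0.2 ] y [ 0.85  0.52 -0.01] F [ 0.5  0.2 -1.7] w 0.0535 42.7
10.75 q [-0.28  0.68 -0.19  2.24  1.68  1.67 -1.33] p [ 0.616 -0.209  0.289] z [ 0.5  -0.87  0.  ] y [ 0.87  0.5  -0.01] F [-1.   0.3 -2.7] w 0.0533 43.0
dist 0.027 deg 59.6
2 x slide [0.002, 0.006, -0.033] rot [-0.247, 0.431, 0.002] q [-0.35  0.74 -0.12  2.25  1.67  1.64 -0.36] err 0.0 0.0
```

View pics/p1.png

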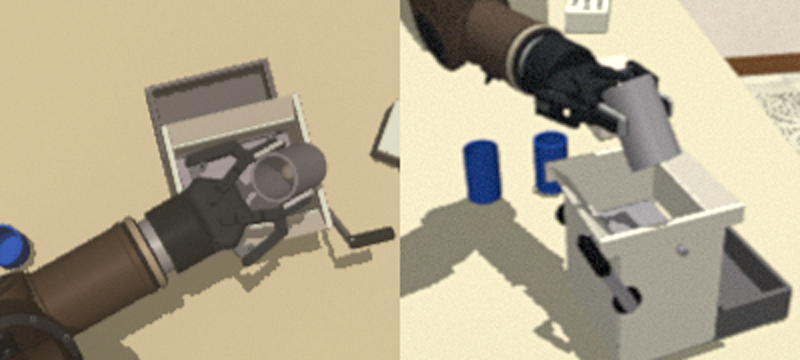

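The beaker is held over the hopper with its mouth near crop (275,180), inside the hopper outline, and the trap is still shut. Pouring now, slowly past 60° of roll.

```bash

python3 -m inch '[{"slide":[0,0,-0.01],"rotation":[-0.06,0.1,0]},{"slide":[0,0,-0.02],"rotation":[-0.12,0.2,0]},{"slide":[0,0,-0.033],"rotation":[-0.18,0.31,0]},{"slide":[0,0.006,-0.033],"rotation":[-0.247,0.431,0]}]' >/dev/null
python3 -m inch '[{"slide":[0,0,-0.01],"rotation":[-0.06,0.1,0]},{"slide":[0,0,-0.02],"rotation":[-0.12,0.2,0]},{"slide":[0,0,-0.033],"rotation":[-0.18,0.31,0]},{"slide":[0,0.006,-0.033],"rotation":[-0.247,0.431,0]}]' >/dev/null; python3 log.py
python3 -m inch '[{"slide":[0,0,0],"rotation":[-0.033,0.058,0]},{"slide":[0,0,0],"rotation":[-0.067,0.115,0]},{"slide":[0,0,0],"rotation":[-0.1,0.173,0]},{"slide":[0,0,0],"rotation":[-0.133,0.23,0]},{"slide":[0,0,0],"rotation":[-0.167,0.289,0]}]' >/dev/null
python3 -m inch '[{"slide":[0,0,0],"rotation":[-0.033,0.058,0]},{"slide":[0,0,0],"rotation":[-0.067,0.115,0]},{"slide":[0,0,0],"rotation":[-0.1,0.173,0]},{"slide":[0,0,0],"rotation":[-0.133,0.23,0]},{"slide":[0,0,0],"rotation":[-0.167,0.289,0]}]' >/dev/null
python3 -m inch '[{"slide":[0,0,0],"rotation":[-0.033,0.058,0]},{"slide":[0,0,0],"rotation":[-0.067,0.115,0]},{"slide":[0,0,0],"rotation":[-0.1,0.173,0]},{"slide":[0,0,0],"rotation":[-0.133,0.23,0]},{"slide":[0,0,0],"rotation":[-0.167,0.289,0]}]' >/dev/null; python3 log.py
python3 -m inch '[{"slide":[0,0,0],"rotation":[-0.07,0.12,0]},{"slide":[0,0,0],"rotation":[-0.14,0.24,0]},{"slide":[0,0,0],"rotation":[-0.21,0.36,0]},{"slide":[0,0,0],"rotation":[-0.28,0.48,0]},{"slide":[0,0,0],"rotation":[-0.28,0.48,0]}]' >/dev/null; python3 log.py
python3 - <<'E'
from rig import *
import numpy as np
for c in('top','side'):
    read_camera(c)
    for k in range(1):print(c,[(np.round(d['centre'],3).tolist(),round(d['score'],2)) for d in tip_of(c,'ball0_center')][:6])
E
```

```text
11.85 q [-0.35  0.73 -0.13  2.24  1.66  1.64 -0.35] p [ 0.618 -0.2    0.263] z [ 0.5  -0.87 -0.  ] y [ 0.43  0.25 -0.87] F [ 0.3  0.1 -2.7] w 0.0538 43.0
13.72 q [-0.41  0.73 -0.06  2.25  1.65  1.59  0.69] p [ 0.618 -0.199  0.264] z [ 0.5  -0.87 -0.  ] y [-0.43 -0.25 -0.87] F [ 0.4  0.  -1.6] w 0.0534 43.1
14.35 q [-0.44  0.73 -0.02  2.25  1.65  1.57  1.26] p [ 0.618 -0.2    0.264] z [ 0.5  -0.87  0.  ] y [-0.77 -0.45 -0.45] F [-0.9  0.5 -1.5] w 0.0536 43.1
top []
side [([0.63, -0.056, 0.112], 0.57)]
```

```bash

python3 -m inch '[{"slide":[0,0,0],"rotation":[-0.04,0.07,0]},{"slide":[0,0,0],"rotation":[-0.08,0.14,0]},{"slide":[0,0,0],"rotation":[-0.08,0.14,0]},{"slide":[0,0,0],"rotation":[-0.08,0.14,0]}]' >/dev/null; python3 log.py
python3 -m inch '[{"slide":[0,0.02,0.03],"rotation":[0.08,-0.14,0]},{"slide":[-0.02,0.05,0.06],"rotation":[0.16,-0.28,0]},{"slide":[-0.03,0.1,0.09],"rotation":[0.24,-0.42,0]},{"slide":[-0.04,0.15,0.1],"rotation":[0.32,-0.56,0]},{"slide":[-0.05,0.2,0.1],"rotation":[0.4,-0.7,0]}]' >/dev/null; python3 log.py
python3 -m inch '[{"slide":[-0.03,0.1,0],"rotation":[0.08,-0.14,0]},{"slide":[-0.06,0.2,0],"rotation":[0.16,-0.28,0]},{"slide":[-0.09,0.3,0],"rotation":[0.24,-0.42,0]},{"slide":[-0.12,0.4,0],"rotation":[0.32,-0.56,0]},{"slide":[-0.15,0.5,0],"rotation":[0.4,-0.7,0]}]' >/dev/null; python3 log.py
python3 - <<'E'
from to import *
from rig import *
import cv2
r=read_camera('top');a=r['frame'][120:240,310:440]
for q in('ball0_center','beaker_mid'):print(q,[(np.round(d['centre'],3).tolist(),round(d['score'],2)) for d in tip_of('top',q)])
b=read_camera('side')['frame'][160:280,280:410]
print([(np.round(d['centre'],3).tolist(),round(d['score'],2)) for d in tip_of('side','ball0_center')])
cv2.imwrite('pics/h1.png',cv2.convertScaleAbs(cv2.resize(np.hstack([a,b]),None,fx=3,fy=3,interpolation=2),alpha=1.8))
E
```

```text
15.05 q [-0.44  0.73 -0.    2.25  1.65  1.56  1.42] p [ 0.618 -0.201  0.264] z [ 0.5  -0.87  0.  ] y [-0.83 -0.48 -0.3 ] F [-0.2  0.2 -1.7] w 0.0537 43.1
15.68 q [-0.55  0.66 -0.1   2.2   1.48  1.67  0.69] p [ 0.598 -0.12   0.305] z [ 0.5  -0.87  0.  ] y [-0.35 -0.21 -0.91] F [-0.1  0.2 -1.7] w 0.0536 43.1
16.3 q [-0.86  0.73 -0.18  1.99  1.17  1.87 -0.08] p [0.537 0.08  0.304] z [ 0.49 -0.87  0.  ] y [ 0.36  0.2  -0.91] F [ 0.8  0.1 -0.7] w 0.0537 43.1
ball0_center [([0.628, -0.057, 0.118], 0.37)]
beaker_mid [([0.507, 0.119, 0.303], 0.97), ([0.428, 0.161, 0.046], 0.68)]
[([0.632, -0.057, 0.114], 0.57)]
```

View pics/h1.png

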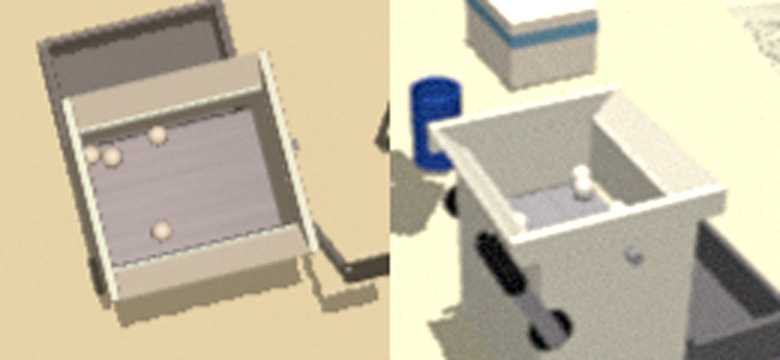

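All four balls lie on the hopper floor, at left-crop (92,155), (112,156), (157,134) and (161,231). Now carrying the beaker back to its old spot.

```bash
python3 - <<'E'
from to import *
Rg=Rt(h(-55),h(35),1)
s=go(np.array([.476,.226,.225])-Rg[:,2]*g,Rg,3)
E
```

```text
dist 0.178 deg 72.7
3 x slide [-0.052, 0.123, -0.066] rot [0.336, -0.208, -0.085] q [-0.96  0.52 -0.24  1.85  0.86  1.53 -0.98] err 0.0 0.0
```

```bash

python3 -m inch '[{"slide":[-0.017,0.04,-0.01],"rotation":[0.11,-0.07,-0.028]},{"slide":[-0.035,0.08,-0.02],"rotation":[0.22,-0.14,-0.056]},{"slide":[-0.052,0.123,-0.04],"rotation":[0.336,-0.208,-0.085]}]' >/dev/null
python3 -m inch '[{"slide":[-0.017,0.04,-0.01],"rotation":[0.11,-0.07,-0.028]},{"slide":[-0.035,0.08,-0.02],"rotation":[0.22,-0.14,-0.056]},{"slide":[-0.052,0.123,-0.04],"rotation":[0.336,-0.208,-0.085]}]' >/dev/null
python3 -m inch '[{"slide":[-0.017,0.04,-0.01],"rotation":[0.11,-0.07,-0.028]},{"slide":[-0.035,0.08,-0.02],"rotation":[0.22,-0.14,-0.056]},{"slide":[-0.052,0.123,-0.04],"rotation":[0.336,-0.208,-0.085]},{"slide":[-0.052,0.123,-0.04],"rotation":[0.336,-0.208,-0.085]}]' >/dev/null; python3 log.py
python3 - <<'E'
from to import *
from rig import *
Rg=Rt(h(-55),h(35),1)
s=go(np.array([.476,.226,.055])-Rg[:,2]*g,Rg,1)
s=go(np.array([.476,.226,.025])-Rg[:,2]*g,Rg,1,*s)
for c in('top','side'):
    read_camera(c);print([(np.round(d['centre'],3).tolist(),round(d['score'],2)) for d in tip_of(c,'beaker_mid')])
E
```

```text
17.8 q [-0.95  0.48 -0.25  1.82  0.86  1.58 -0.94] p [0.476 0.226 0.257] z [ 0.47 -0.67 -0.57] y [0.82 0.57 0.  ] F [ 0.8  0.  -1.2] w 0.0537 43.0
dist 0.202 deg 0.1
1 x slide [0.001, 0.001, -0.505] rot [-0.001, 0.002, 0.0] q [-0.97  0.79 -0.23  1.92  0.95  1.34 -1.26] err 0.0 0.0
dist 0.03 deg 0.0
1 x slide [0.0, 0.0, -0.075] rot [0.0, 0.0, 0.0] q [-0.97  0.84 -0.22  1.92  0.97  1.31 -1.3 ] err 0.0 0.0
[([0.45, 0.262, 0.276], 0.83), ([0.528, 0.171, 0.041], 0.75), ([0.426, 0.159, 0.045], 0.57)]
[([0.419, 0.164, 0.04], 0.88), ([0.532, 0.167, 0.04], 0.8), ([0.448, 0.258, 0.274], 0.72), ([0.629, -0.075, 0.116], 0.24)]
```

```bash

python3 -m inch '[{"slide":[0,0,-0.12],"rotation":[0,0,0]},{"slide":[0,0,-0.24],"rotation":[0,0,0]},{"slide":[0,0,-0.36],"rotation":[0,0,0]},{"slide":[0,0,-0.46],"rotation":[0,0,0]},{"slide":[0,0,-0.505],"rotation":[0,0,0]}]' >/dev/null; python3 log.py
python3 -m inch '[{"slide":[0,0,-0.03],"rotation":[0,0,0]},{"slide":[0,0,-0.055],"rotation":[0,0,0]},{"slide":[0,0,-0.068],"rotation":[0,0,0]},{"slide":[0,0,-0.075],"rotation":[0,0,0]},{"slide":[0,0,-0.075],"rotation":[0,0,0]}]' >/dev/null; python3 log.py
```

```text
18.62 q [-0.98  0.79 -0.22  1.92  0.95  1.33 -1.26] p [0.475 0.225 0.052] z [ 0.47 -0.67 -0.57] y [ 0.82  0.57 -0.  ] F [-0.7  0.3 -0.8] w 0.0537 43.0
19.25 q [-0.98  0.84 -0.22  1.92  0.97  1.3  -1.3 ] p [0.476 0.227 0.025] z [ 0.47 -0.67 -0.57] y [0.82 0.57 0.  ] F [ 0.  -0.5 -0.8] w 0.0534 43.1
```

```bash

python3 -m inch '[{"slide":[0,0,-0.003],"rotation":[0,0,0]},{"slide":[0,0,-0.003],"rotation":[0,0,0]}]' >/dev/null; python3 log.py
python3 -m inch '[{"slide":[0,0,-0.003],"rotation":[0,0,0]},{"slide":[0,0,-0.003],"rotation":[0,0,0]}]' >/dev/null; python3 log.py
```

```text
19.5 q [-0.98  0.84 -0.22  1.92  0.97  1.31 -1.3 ] p [0.476 0.227 0.025] z [ 0.47 -0.67 -0.57] y [0.82 0.57 0.  ] F [-1.7  1.8 10. ] w 0.0535 43.8
19.75 q [-0.98  0.84 -0.22  1.92  0.97  1.31 -1.31] p [0.476 0.227 0.025] z [ 0.47 -0.67 -0.57] y [0.82 0.57 0.  ] F [-4.9  3.7 20.3] w 0.0538 44.5
```

```bash

python3 -m inch '[{"slide":[0,0,0.004],"rotation":[0,0,0]},{"slide":[0,0,0.004],"rotation":[0,0,0]}]' >/dev/null; python3 log.py
python3 -m inch '[{"slide":[0,0,0],"rotation":[0,0,0]},{"slide":[0,0,0],"rotation":[0,0,0]},{"slide":[0,0,0],"rotation":[0,0,0]},{"slide":[0,0,0],"rotation":[0,0,0]},{"slide":[0,0,0],"rotation":[0,0,0]}]' 1 >/dev/null; python3 log.py
python3 -m inch '[{"slide":[-0.03,0.042,0.036],"rotation":[0,0,0]},{"slide":[-0.06,0.084,0.072],"rotation":[0,0,0]},{"slide":[-0.1,0.14,0.12],"rotation":[0,0,0]},{"slide":[-0.14,0.2,0.17],"rotation":[0,0,0]},{"slide":[-0.18,0.25,0.25],"rotation":[0,0,0]}]' >/dev/null; python3 log.py
python3 - <<'E'
from rig import *
import numpy as np,cv2
r={c:read_camera(c) for c in('top','side')}
for c in r:
    print(c,[(np.round(d['centre'],3).tolist(),round(d['score'],2)) for d in tip_of(c,'beaker_mid')],[(np.round(d['centre'],3).tolist(),round(d['score'],2)) for d in tip_of(c,'lever_grip')])
a=r['top']['frame'][180:300,170:300];b=r['side']['frame'][130:250,220:350]
cv2.imwrite('pics/b1.png',cv2.convertScaleAbs(cv2.resize(np.hstack([a,b]),None,fx=3,fy=3,interpolation=2),alpha=1.6))
E
```

```text
20.0 q [-0.98  0.84 -0.22  1.92  0.97  1.31 -1.3 ] p [0.476 0.227 0.025] z [ 0.47 -0.67 -0.57] y [0.82 0.57 0.  ] F [-1.5  1.5  8.3] w 0.0536 43.7
20.62 q [-0.98  0.84 -0.22  1.92  0.97  1.3  -1.3 ] p [0.476 0.227 0.023] z [ 0.47 -0.67 -0.57] y [0.82 0.57 0.  ] F [0.5 0.2 0.5] w 0.0854 0.0
21.25 q [-1.12  0.74 -0.29  1.75  0.8   1.56 -1.19] p [0.402 0.329 0.124] z [ 0.47 -0.67 -0.57] y [0.82 0.57 0.  ] F [ 0.9 -0.3 -0.4] w 0.0852 0.0
top [([0.528, 0.17, 0.04], 0.96), ([0.427, 0.162, 0.046], 0.83), ([0.608, -0.129, 0.185], 0.64), ([0.451, 0.264, 0.044], 0.62)] [([0.533, -0.279, 0.203], 0.68)]
side [([0.451, 0.261, 0.04], 0.78), ([0.42, 0.162, 0.041], 0.7), ([0.487, -0.417, -0.002], 0.65), ([0.531, 0.172, 0.043], 0.62)] [([0.529, -0.277, 0.207], 0.57), ([0.602, -0.133, 0.187], 0.45)]
```

View pics/b1.png

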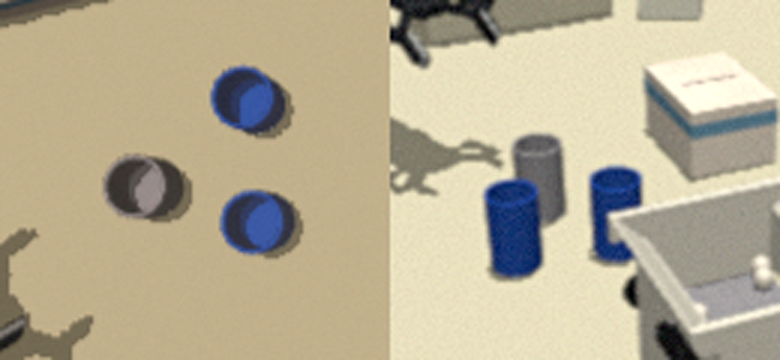

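The beaker stands empty and upright at left-crop (140,187), released, with the balls still in the hopper. Next is the lever.

```bash
python3 - <<'E'
from to import *
import to,plan
plan.g=to.g=.029
yw=.222;U=lambda x,y,z:np.array([.605+x*np.cos(yw)-y*np.sin(yw),-.132+x*np.sin(yw)+y*np.cos(yw),z])
for name,ya in(('perp',yw+np.pi/2),('perp-',yw-np.pi/2),('along',yw),('along-',yw+np.pi)):
    y=np.array([np.cos(ya),np.sin(ya),0]);z=np.array([0,0,-1.]);Rm=np.c_[np.cross(y,z),y,z]
    print(name)
    s=go(np.array([.40,.10,.33]),Rm,4)
    s=go(U(-.185,-.122,.26),Rm,3,*s)
    s=go(U(-.165,-.122,.18),Rm,1,*s)
    s=go(U(-.022,-.122,.18),Rm,4,*s)
E
```

```text
perp
dist 0.288 deg 85.2
4 x slide [-0.002, -0.141, 0.111] rot [0.087, 0.226, 0.259] q [-0.36  0.   -0.01  1.88  0.    1.26  1.42] err 0.0 0.0
dist 0.401 deg 0.0
3 x slide [0.043, -0.326, -0.058] rot [0.0, 0.0, 0.0] q [ 0.22  0.27  0.32  1.76 -0.09  1.13  2.37] err 0.0 0.0
dist 0.082 deg 0.0
1 x slide [0.049, 0.011, -0.2] rot [0.0, 0.0, 0.0] q [ 0.23  0.37  0.3   1.84 -0.13  0.96  2.37] err 0.0 0.0
dist 0.143 deg 0.0
4 x slide [0.087, 0.02, 0.0] rot [0.0, 0.0, 0.0] q [ 0.13  0.54  0.28  1.55 -0.16  1.07  2.25] err 0.0 0.0
perp-
dist 0.288 deg 120.7
4 x slide [-0.002, -0.141, 0.111] rot [0.25, -0.096, -0.426] q [-0.5  -0.    0.13  1.89  0.    1.26 -1.72] err 0.0 0.0
dist 0.401 deg 0.0
3 x slide [0.043, -0.326, -0.058] rot [0.0, 0.0, 0.0] q [ 0.12  0.27  0.46  1.77 -0.13  1.13 -0.73] err 0.0 0.0
dist 0.082 deg 0.0
1 x slide [0.049, 0.011, -0.2] rot [0.0, 0.0, 0.0] q [ 0.13  0.38  0.43  1.84 -0.19  0.96 -0.71] err 0.0 0.0
dist 0.143 deg 0.0
4 x slide [0.087, 0.02, 0.0] rot [0.0, 0.0, 0.0] q [ 0.06  0.55  0.4   1.56 -0.24  1.08 -0.83] err 0.0 0.0
along
dist 0.288 deg 59.0
4 x slide [-0.0
[... 330 characters left out ...]
4 -0.13  0.96  0.8 ] err 0.0 0.0
dist 0.143 deg 0.0
4 x slide [0.087, 0.02, 0.0] rot [0.0, 0.0, 0.0] q [ 0.13  0.54  0.28  1.55 -0.17  1.07  0.68] err 0.0 0.0
along-
dist 0.288 deg 160.3
4 x slide [-0.002, -0.141, 0.111] rot [-0.127, 0.286, 0.59] q [-1.74 -0.26  1.18  1.94  0.25  1.31  2.72] err 0.0 0.0
dist 0.401 deg 0.0
3 x slide [0.043, -0.326, -0.058] rot [0.0, 0.0, 0.0] q [-1.34 -0.42  1.3   2.16  0.86  1.07  2.72] err 0.029 0.42
dist 0.082 deg 0.0
1 x slide [0.049, 0.011, -0.2] rot [0.0, 0.0, 0.0] q [-1.25 -0.42  1.3   2.32  0.96  0.81  2.72] err 0.058 0.424
dist 0.143 deg 0.0
4 x slide [0.087, 0.02, 0.0] rot [0.0, 0.0, 0.0] q [-1.33 -0.42  1.3   2.24  0.97  0.73  2.72] err 0.123 0.516
```

```bash

python3 -m inch '[{"slide":[0,0,0.08],"rotation":[0,0,0]},{"slide":[0,0,0.16],"rotation":[0.08,-0.03,-0.14]},{"slide":[0,0,0.24],"rotation":[0.16,-0.06,-0.28]},{"slide":[0,0,0.3],"rotation":[0.25,-0.096,-0.426]}]' 0 30 >/dev/null; python3 log.py
python3 -m inch '[{"slide":[0,-0.05,0.05],"rotation":[0.08,-0.03,-0.14]},{"slide":[0,-0.1,0.1],"rotation":[0.16,-0.06,-0.28]},{"slide":[0,-0.2,0.14],"rotation":[0.25,-0.096,-0.426]}]' >/dev/null; python3 log.py
python3 -m inch '[{"slide":[0,-0.05,0],"rotation":[0.08,-0.03,-0.14]},{"slide":[0,-0.1,0],"rotation":[0.16,-0.06,-0.28]},{"slide":[0,-0.2,0],"rotation":[0.25,-0.096,-0.426]}]' >/dev/null; python3 log.py
python3 -m inch '[{"slide":[0,-0.05,0],"rotation":[0.08,-0.03,-0.14]},{"slide":[0,-0.1,0],"rotation":[0.16,-0.06,-0.28]},{"slide":[0,-0.16,0],"rotation":[0.25,-0.096,-0.426]},{"slide":[0,-0.16,0],"rotation":[0.25,-0.096,-0.426]}]' >/dev/null; python3 log.py
cat > lev.py <<'E'
from to import *
import to,plan
plan.g=to.g=.029
yw=.222;U=lambda x,y,z:np.array([.605+x*np.cos(yw)-y*np.sin(yw),-.132+x*np.sin(yw)+y*np.cos(yw),z])
ya=yw-np.pi/2;y=np.array([np.cos(ya),np.sin(ya),0]);z=np.array([0,0,-1.]);Rm=np.c_[np.cross(y,z),y,z]
E
python3 - <<'E'
from lev import *
s=go(U(-.185,-.122,.27),Rm,3)
E
```

```text
22.05 q [-1.03  0.57 -0.21  1.53  0.56  1.7  -1.3 ] p [0.404 0.326 0.244] z [ 0.23 -0.66 -0.72] y [0.97 0.13 0.19] F [-0.2 -0.3 -0.6] w 0.012 0.0
22.43 q [-0.86  0.36 -0.13  1.59  0.37  1.64 -1.49] p [0.404 0.246 0.299] z [ 0.05 -0.51 -0.86] y [ 0.9  -0.35  0.26] F [ 1.6 -1.2 -0.7] w 0.0002 0.0
22.8 q [-0.66  0.17 -0.02  1.74  0.19  1.44 -1.64] p [0.404 0.166 0.299] z [-0.04 -0.27 -0.96] y [ 0.62 -0.76  0.19] F [ 1. -1.  1.] w 0.0 0.0
23.3 q [-0.48  0.    0.11  1.89 -0.    1.25 -1.73] p [0.403 0.098 0.299] z [ 0.  0. -1.] y [ 0.21 -0.98 -0.  ] F [0.  0.8 0.6] w -0.0001 0.0
dist 0.398 deg 0.6
3 x slide [0.04, -0.325, -0.049] rot [-0.0, 0.001, 0.003] q [ 0.12  0.26  0.45  1.76 -0.12  1.15 -0.74] err 0.0 0.0
```

```bash

python3 -m inch '[{"slide":[0.015,-0.12,0],"rotation":[0,0,0]},{"slide":[0.03,-0.24,0],"rotation":[0,0,0]},{"slide":[0.045,-0.36,0],"rotation":[0,0,0]},{"slide":[0.06,-0.48,0],"rotation":[0,0,0]}]' >/dev/null
python3 -m inch '[{"slide":[0.015,-0.12,-0.03],"rotation":[0,0,0]},{"slide":[0.03,-0.24,-0.07],"rotation":[0,0,0]},{"slide":[0.045,-0.36,-0.11],"rotation":[0,0,0]},{"slide":[0.06,-0.495,-0.147],"rotation":[0,0,0]},{"slide":[0.06,-0.495,-0.147],"rotation":[0,0,0]}]' >/dev/null; python3 log.py
python3 - <<'E'
from lev import *
from rig import *
import cv2
p=np.array(o['tcp_pos']);ims=[]
for c,(x0,y0) in{'top':(360,150),'side':(230,130)}.items():
    r=read_camera(c);E=r['extrinsics'];K=r['camera_matrix']
    im=cv2.convertScaleAbs(cv2.resize(r['frame'][y0:y0+140,x0:x0+130],None,fx=3,fy=3,interpolation=2),alpha=1.6)
    for X,col in((p,(0,0,255)),(p+[0,0,.029],(0,255,0)),(U(-.105,-.122,.203),(255,0,255))):
        u=K@(E@np.r_[X,1])[:3];u=u[:2]/u[2];cv2.circle(im,(int((u[0]-x0+.5)*3),int((u[1]-y0+.5)*3)),3,col,-1)
    ims.append(im)
cv2.imwrite('pics/l1.png',np.hstack(ims))
s=go(U(-.165,-.122,.18),Rm,1)
s=go(U(-.022,-.122,.18),Rm,1,*s)
E
```

```text
24.43 q [ 0.06  0.27  0.53  1.77 -0.15  1.15 -0.72] p [ 0.45  -0.291  0.239] z [-0. -0. -1.] y [ 0.21 -0.98  0.  ] F [0.2 1.  1.1] w 0.0003 0.0
dist 0.09 deg 0.4
1 x slide [0.053, 0.008, -0.219] rot [0.001, -0.003, 0.005] q [ 0.09  0.38  0.49  1.85 -0.22  0.96 -0.68] err 0.0 0.0
dist 0.143 deg 0.0
1 x slide [0.349, 0.079, 0.0] rot [0.0, 0.0, 0.0] q [ 0.02  0.56  0.46  1.56 -0.27  1.08 -0.8 ] err 0.0 0.0
```

View pics/l1.png

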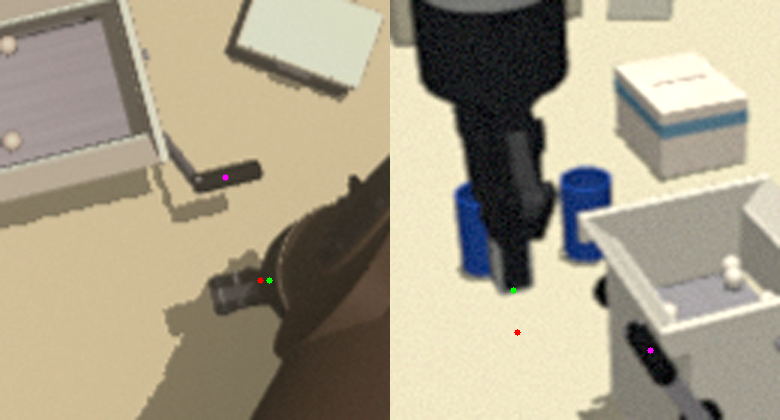

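The side view shows the closed fingertip at right-crop (513,290), on the green dot, which confirms the 29 mm offset. The lever grip is at left-crop (225,177). I'll descend behind the bar and push.

```bash

python3 -m inch '[{"slide":[0.02,0.003,-0.08],"rotation":[0,0,0]},{"slide":[0.04,0.006,-0.16],"rotation":[0,0,0]},{"slide":[0.053,0.008,-0.219],"rotation":[0,0,0]},{"slide":[0.053,0.008,-0.219],"rotation":[0,0,0]}]' >/dev/null; python3 log.py
python3 -m inch '[{"slide":[0.035,0.008,0],"rotation":[0,0,0]},{"slide":[0.07,0.016,0],"rotation":[0,0,0]},{"slide":[0.105,0.024,0],"rotation":[0,0,0]},{"slide":[0.14,0.032,0],"rotation":[0,0,0]},{"slide":[0.17,0.039,0],"rotation":[0,0,0]}]' >/dev/null; python3 log.py
python3 -m inch '[{"slide":[0.025,0.006,0],"rotation":[0,0,0]},{"slide":[0.05,0.012,0],"rotation":[0,0,0]},{"slide":[0.075,0.018,0],"rotation":[0,0,0]},{"slide":[0.1,0.024,0],"rotation":[0,0,0]},{"slide":[0.13,0.03,0],"rotation":[0,0,0]}]' >/dev/null; python3 log.py
python3 - <<'E'
from lev import *
from rig import *
for c in('top','side'):
    read_camera(c);print([(np.round(d['centre'],3).tolist(),round(d['score'],2)) for d in tip_of(c,'lever_grip')])
print((rz(-yw)@(np.array(o['tcp_pos'])-[.605,-.132,0])).round(3),(rz(-yw)@o['force']).round(1))
E
```

```text
25.02 q [ 0.08  0.38  0.49  1.85 -0.22  0.97 -0.68] p [ 0.472 -0.281  0.152] z [-0.  0. -1.] y [ 0.22 -0.97 -0.  ] F [ 0.  -0.4  0.7] w 0.0001 0.0
25.65 q [ 0.04  0.47  0.48  1.72 -0.25  1.02 -0.74] p [ 0.541 -0.268  0.153] z [ 0.  0. -1.] y [ 0.22 -0.98  0.  ] F [-4.7 -1.6  4.1] w -0.0001 2.4
26.27 q [ 0.02  0.53  0.47  1.61 -0.27  1.07 -0.79] p [ 0.592 -0.256  0.152] z [-0.  0. -1.] y [ 0.22 -0.98 -0.  ] F [-5.9 -1.8 -4.9] w -0.0001 3.5
[]
[]
[-0.04  -0.118  0.152] [-6.1 -0.5 -4.9]
```

```bash

python3 -m inch '[{"slide":[0.012,0.003,0],"rotation":[0,0,0]},{"slide":[0.025,0.006,0],"rotation":[0,0,0]},{"slide":[0.025,0.006,0],"rotation":[0,0,0]}]' >/dev/null; python3 log.py
python3 -m inch '[{"slide":[0.006,0.0013,0],"rotation":[0,0,0]},{"slide":[0.012,0.003,0],"rotation":[0,0,0]},{"slide":[0.012,0.003,0],"rotation":[0,0,0]}]' >/dev/null; python3 log.py
python3 -m inch '[{"slide":[0.003,0.001,0],"rotation":[0,0,0]},{"slide":[0.005,0.001,0],"rotation":[0,0,0]}]' >/dev/null; python3 log.py
```

```text
26.85 q [ 0.02  0.55  0.47  1.59 -0.27  1.08 -0.79] p [ 0.601 -0.254  0.152] z [-0.  0. -1.] y [ 0.22 -0.98 -0.  ] F [-7.6 -1.9 -4.4] w 0.0002 3.6
27.23 q [ 0.01  0.55  0.47  1.58 -0.27  1.08 -0.8 ] p [ 0.605 -0.253  0.151] z [-0.  0. -1.] y [ 0.22 -0.98 -0.  ] F [-8.6 -2.3 -5.3] w -0.0003 4.1
27.48 q [ 0.01  0.56  0.47  1.57 -0.27  1.08 -0.8 ] p [ 0.607 -0.253  0.151] z [-0.  0. -1.] y [ 0.22 -0.98 -0.  ] F [-9.3 -1.8 -6.9] w -0.0002 4.6
```

```bash

python3 -m inch '[{"slide":[0.005,0.001,0],"rotation":[0,0,0]},{"slide":[0.005,0.001,0],"rotation":[0,0,0]}]' >/dev/null; python3 log.py
python3 -m inch '[{"slide":[0.005,0.001,0],"rotation":[0,0,0]},{"slide":[0.005,0.001,0],"rotation":[0,0,0]}]' >/dev/null; python3 log.py
python3 -m inch '[{"slide":[0.005,0.001,0],"rotation":[0,0,0]},{"slide":[0.005,0.001,0],"rotation":[0,0,0]}]' >/dev/null; python3 log.py
```

```text
27.73 q [ 0.01  0.56  0.47  1.57 -0.27  1.08 -0.8 ] p [ 0.609 -0.252  0.151] z [-0.  0. -1.] y [ 0.22 -0.98 -0.  ] F [-8.7 -2.1 -6.6] w -0.0004 4.6
27.98 q [ 0.01  0.56  0.47  1.56 -0.27  1.09 -0.8 ] p [ 0.609 -0.252  0.151] z [-0.01  0.   -1.  ] y [ 0.22 -0.98 -0.  ] F [-15.2  -2.4  -3. ] w 0.0003 7.4
28.23 q [ 0.01  0.56  0.47  1.56 -0.27  1.09 -0.8 ] p [ 0.609 -0.252  0.151] z [-0.01  0.   -1.  ] y [ 0.22 -0.98 -0.  ] F [-20.4  -1.1  -0.1] w -0.0002 10.4
```

Stop reached: the position is steady while the force climbs to 20 N. Letting it settle and checking that the balls dropped.

```bash

python3 -m inch '[{"slide":[0,0,0],"rotation":[0,0,0]},{"slide":[0,0,0],"rotation":[0,0,0]},{"slide":[0,0,0],"rotation":[0,0,0]},{"slide":[0,0,0],"rotation":[0,0,0]},{"slide":[0,0,0],"rotation":[0,0,0]}]' >/dev/null;python3 -m inch '[{"slide":[0,0,0],"rotation":[0,0,0]},{"slide":[0,0,0],"rotation":[0,0,0]},{"slide":[0,0,0],"rotation":[0,0,0]},{"slide":[0,0,0],"rotation":[0,0,0]},{"slide":[0,0,0],"rotation":[0,0,0]}]' >/dev/null; python3 log.py
python3 - <<'E'
from lev import *
from rig import *
import cv2
for c in('top','side'):
    r=read_camera(c)
    for q in('ball0_center','beaker_mid','reagent_jar','tip_box','lever_grip'):print(c,q,[(np.round(d['centre'],3).tolist(),round(d['score'],2)) for d in tip_of(c,q)])
    if c=='top':
        K,E=r['camera_matrix'],r['extrinsics'];f=r['frame'].astype(int);m=f.min(2)
        def px(x,y,z):
            u=K@(E@np.r_[U(x,y,z),1])[:3];return (u[:2]/u[2]).round(1)
        print('tray corners',[px(x,y,.01).tolist() for x in(.065,.16) for y in(-.08,.08)])
        n,l,s,cen=cv2.connectedComponentsWithStats(((m>95)).astype(np.uint8)[110:235,315:425])
        print([(s[i,4],(cen[i]+[315,110]).round().tolist()) for i in range(1,n) if 8<s[i,4]<150])
E
```

```text
29.48 q [ 0.01  0.56  0.47  1.56 -0.27  1.09 -0.8 ] p [ 0.609 -0.252  0.151] z [-0.01  0.   -1.  ] y [ 0.22 -0.98 -0.  ] F [-20.6  -1.3  -0.3] w 0.0001 10.3
top ball0_center []
top beaker_mid [([0.451, 0.263, 0.041], 0.96), ([0.526, 0.172, 0.038], 0.89), ([0.425, 0.159, 0.048], 0.84), ([0.484, -0.411, 0.001], 0.45)]
top reagent_jar [([0.487, -0.414, -0.002], 0.81)]
top tip_box []
top lever_grip []
tray corners [[389.7, 156.7], [332.1, 169.3], [381.8, 123.3], [324.6, 135.7]]
[(np.int32(17), [334.0, 138.0])]
side ball0_center []
side beaker_mid [([0.452, 0.264, 0.042], 0.91), ([0.534, 0.174, 0.038], 0.73), ([0.419, 0.161, 0.041], 0.55)]
side reagent_jar [([0.485, -0.414, -0.0], 0.78), ([0.604, -0.134, -0.003], 0.6)]
side tip_box [([0.671, -0.377, -0.001], 0.76)]
side lever_grip [([0.627, -0.253, 0.205], 0.51), ([0.603, -0.13, 0.185], 0.4)]
```

```bash
python3 - <<'E'
from lev import *
from rig import *
import cv2
h=cv2.imread('pics/h1.png');h=cv2.resize(h,None,fx=1/3,fy=1/3,interpolation=cv2.INTER_AREA)/1.8
def blobs(f,x0,y0,th):
    t=cv2.morphologyEx(f.min(2).astype(np.float32),cv2.MORPH_TOPHAT,np.ones((9,9)))
    n,l,s,c=cv2.connectedComponentsWithStats((t>th).astype(np.uint8))
    return [(int(s[i,4]),(c[i]+[x0,y0]).round().tolist(),int(t[l==i].max())) for i in range(1,n) if 6<s[i,4]<60]
for c,x,y,hh in(('top',310,120,h[:,:130]),('side',280,160,h[:,130:])):
    f=read_camera(c);g_=f['frame'][y-10:y+120,x:x+130]
    print(c,'before',blobs(hh,x,y,25));print(c,'now',blobs(g_,x,y-10,15))
    K,E=f['camera_matrix'],f['extrinsics']
    for n,P in(('inner floor',[(a,b,.02) for a in(-.05,.05) for b in(-.07,.07)]),('tray',[(a,b,.01) for a in(.065,.16) for b in(-.08,.08)])):
        u=[K@(E@np.r_[U(*q),1])[:3] for q in P];print(n,[(v[:2]/v[2]).round().tolist() for v in u])
E
```

```text
top before [(48, [371.0, 121.0], 56), (16, [399.0, 144.0], 32), (16, [362.0, 164.0], 46), (17, [347.0, 171.0], 46), (19, [411.0, 211.0], 35), (28, [437.0, 216.0], 34)]
top now [(25, [334.0, 138.0], 58), (7, [328.0, 150.0], 18), (7, [395.0, 148.0], 34), (15, [408.0, 183.0], 44), (54, [396.0, 200.0], 60)]
inner floor [[396.0, 198.0], [345.0, 209.0], [388.0, 162.0], [337.0, 173.0]]
tray [[390.0, 157.0], [332.0, 169.0], [382.0, 123.0], [325.0, 136.0]]
side before [(16, [313.0, 161.0], 68), (35, [343.0, 161.0], 53), (9, [309.0, 181.0], 43), (9, [349.0, 199.0], 40), (7, [286.0, 211.0], 55), (37, [298.0, 219.0], 96), (23, [296.0, 230.0], 61), (11, [323.0, 232.0], 40), (14, [389.0, 234.0], 38), (17, [408.0, 255.0], 65), (21, [403.0, 267.0], 31), (34, [333.0, 270.0], 54), (23, [331.0, 278.0], 79)]
side now [(15, [387.0, 156.0], 54), (10, [408.0, 158.0], 23), (27, [407.0, 173.0], 29), (10, [335.0, 174.0], 35), (15, [309.0, 181.0], 49), (10, [343.0, 196.0], 36), (11, [373.0, 199.0], 48), (7, [348.0, 202.0], 21), (21, [369.0, 206.0], 34), (18, [373.0, 212.0], 67), (35, [299.0, 220.0], 105), (10, [363.0, 221.0], 29), (28, [373.0, 223.0], 31), (17, [348.0, 229.0], 47), (26, [389.0, 234.0], 40), (24, [352.0, 238.0], 37), (43, [364.0, 242.0], 88), (22, [408.0, 255.0], 68), (11, [333.0, 261.0], 21), (43, [403.0, 266.0], 37), (24, [334.0, 271.0], 29), (8, [297.0, 278.0], 45), (35, [331.0, 278.0], 85)]
inner floor [[332.0, 292.0], [310.0, 255.0], [371.0, 280.0], [345.0, 246.0]]
tray [[378.0, 285.0], [349.0, 246.0], [413.0, 274.0], [380.0, 238.0]]
```

```bash
python3 - <<'E'
from rig import *
import cv2,numpy as np
f=np.mean([read_camera('top')['frame'].astype(np.float32) for _ in range(6)],0)
g=f.min(2);t=cv2.morphologyEx(g,cv2.MORPH_TOPHAT,cv2.getStructuringElement(2,(11,11)))
n,l,s,c=cv2.connectedComponentsWithStats((t>5).astype(np.uint8)[112:220,318:420])
for i in range(1,n):
    if 6<s[i,4]<90:print(s[i].tolist(),(c[i]+[318,112]).round().tolist(),int(t[112:220,318:420][l==i].max()))
print(g[150:206:4,336:404:4].astype(int))
E
```

```text
[58, 13, 5, 6, 17] [379.0, 127.0] 19
[45, 44, 25, 6, 38] [376.0, 158.0] 16
[26, 51, 13, 4, 26] [351.0, 165.0] 16
[97, 51, 3, 3, 7] [416.0, 164.0] 25
[68, 53, 6, 5, 16] [389.0, 167.0] 14
[88, 69, 5, 5, 17] [408.0, 182.0] 41
[[ 68  79  94  98  98  97  97  97  97  97  97  97  97 107  99  67 126]
 [ 98  98  97  98  97  98  97  97  97 114  99  66  52  52  49  52  86]
 [ 98  98  98  98  97 119 100  66  52  52  59  53  51  38  48  52  52]
 [101 120  95  61  53  52  59  51  52  43  42  43  42  42  50  52  49]
 [117  53  63  68  48  45  43  44  44  43  42  43  42  59  51  51  50]
 [128  46  45  44  44  45  44  43  44  61  66  66  66  65  52  50  51]
 [125  45  45  45  59  62  68  67  67  67  67  66  65  66  61  50  50]
 [ 68  59  69  68  69  68  68  68  67  67  67  66  66  66  66  50  50]
 [ 53 117  68  69  69  68  67  67  67  67  66  66  67  67  66  53  50]
 [ 54 128  69  68  68  68  68  68  68  68  68  66  66  66  66  66  47]
 [ 63 123  68  69  69  68  69  69  67  68  68  68  66  66  65  65  45]
 [ 95  66  67  69  68  68  69  69  69  67  67  66  66  67  66  65  60]
 [100  54 106  69  69  69  69  68  68  68  68  67  66  54  74 105  91]
 [100  53 128  67  68  69  68  68  67  55  92 106 100  97  97  97  25]]
```

The flap surface is smooth and empty, balls show in the tray at top-image (334,138) and probably (379,127), and the lever grip is measured at its stop position. Handing in.

```bash
python3 -c "
from rig import *
print(sign_off())"; tail -c 300 log.jsonl >/dev/null
```

```text
the job is handed in; nothing more can be done
None
```

I poured the balls into the hopper, stood the empty beaker upright and released it, and handed the job in with the lever held at its stop at about 20 N. I saw one ball clearly in the tray and probably a second, and the flap was empty; I take it the other two are under the hopper, out of view.

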